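# Unlatch a clamp jaw plate and turn it over in its stand

### The arm

A 6-joint arm with a two-finger parallel gripper is mounted at the origin on the work surface. World frame = base frame: x ahead of the robot, y to its left, z up, the work surface at z = 0. Lengths are in mm, angles in degrees, forces in N, time in s.
With the tool pointing down it reaches from about 350 to 850 mm from the base axis. Payload 8.1 kg.
Tool frame: the origin (TCP) lies between the finger pads; the fingertips stand ahead of it and the grasp point (between the pads) lies 2 mm behind it (nose_length is the z of the fingertips in the tool frame, in mm); z points along the fingers, y is the direction in which the jaws open and shut (so a half turn about z gives the same grasp; the last joint's range is limited). The gripper opens to 85 mm and grips with 20 to 120 N. Pads are 22 mm wide; open, the fingers measure 114 mm over their backs; the gripper's body (76 mm by 85 mm) begins 54 mm behind the grasp point. The pads swing forward as they close: fully open they stand 13 mm farther back than shut.
Start: joints at [-77.258, 7.471, 85.268, -0, 87.261, -4.893], TCP at [181.798, -571.8, 222.092] pointing down, gripper open.
Joint ranges: [-169.43, 169.43], [-51.17, 129.36], [1.28, 143.12], [-76.62, 256.62], [0, 156.53], [-152.29, 152.29]. Speed limits (degrees/s): [136.94, 136.94, 159.86, 180, 180, 180].

### API

Orientations are given as [roll, pitch, yaw] about the fixed x, y, z axes, in that order (R = Rz(yaw) Ry(pitch) Rx(roll)).
In Python, from bench import * gives the robot as it stands.
- The arm moves only by the tool jog_arm, never from a script. Its argument "plan" is a list of rows, each a list of 3 entries, a list of its own where there are three numbers: the turn, a rotation vector about the tool's x, y, z in degrees, then the shift along the tool's x, y, z in m, then the gripper's target within -1 to 1 (fully open at 1, half-way at 0, shut at -1). A call has 1 to 12 rows; each row is the pose to reach, as a shift and turn from the pose commanded when the call began, along the tool's axes at that moment; what a row does not reach only later rows make up. A row lasts 1/8 s, in which the tool goes at most 62.5 mm and 10.7 degrees, less where a joint would pass 70% of its speed; a pose out of reach is approached as far as the arm can. A call with a gripper value outside its range is refused whole. The fingers move at their own pace and stop on an object; "force" is the grip in N (left out, the last holds). Time passes only in rows, so rows that repeat a pose let the fingers close. It gives the time, the measured TCP pose, the force and the opening at its end, in the units of the state.
- sense(): the state, without advancing time (a new reading comes with each control period).
- snapshot(name): name is "scene" or "top" or "wrist"; returns (picture, depth): 480x640x3 uint8, blue, green, red; 480x640 float32, mm along the optical axis (not along the pixel's ray), 0 where there is no reading.
- camera_info(name): a dict with "fov_y" (degrees; the focal length in pixels is half the picture's height over the tangent of half this angle, whatever the lens; pixels are square), "cx", "cy" (the principal point, pixels), "dist_coeffs" ([k1, k2, p1, p2, k3] as OpenCV has them; the pictures are not rectified), "origin" and "orientation" of the camera in the world. Camera axes: x right, y down, z forward; pixel columns grow to the right and rows downward; lengths in mm; the calibration is good to about 2 mm. A picture is of the moment at which its call begins: read the wrist's pose just before it. camera_info takes no time and is no camera call; for the wrist camera it gives the pose at the moment of the call.
- hand_in(): hands the job in, once; it reports no verdict.
The state is a dict: "time": time; "joint_pos": joint angles; "qd": joint speeds; "joint_efforts": joint torques, N m; "tool_pos": TCP position; "tcp_rot": TCP orientation; "ft_force": force on the tool from outside, world axes, zero at the start; "wrist_torque": the same for the moment, N m; "finger_gap": finger opening in mm.
Only numpy, scipy, OpenCV 4.12 (cv2) and the standard library are available. Lean on these libraries where they do the work, as an engineer would, in place of code of your own. Each camera call takes 0.05 s, during which the arm holds its last target.

### The job

The aluminium jaw plate lies smooth side up on one bed of the V-shaped stand, held down by two quarter-turn cams. First turn both cams fully to unlocked, then tip the plate over the bottom of the V so that it lies fully home on the other bed with its toothed side up. Lay it down gently, do not let it slap over, and leave the other things on the bench where they are.

Things in the scene. Friction and masses are not known exactly. Their poses are not given: they have to be found in the camera images.
- cradle: Fixed teal stand, any yaw. Origin: centre of its underside on the bench, z up. Two flat beds form a V along its y axis: START bed on its +x side, OTHER bed on -x, each rising outward at 25 deg. Base 170 x 160 mm, 8 mm thick. The start bed has an ear at each end (to |y| = 106 mm, 25 to 65 mm up the slope) that carries a cam. No lips.
- hinge_line (a point): Middle of the bottom line of the V, 30 mm above the bench; axes as the stand's. The plate's lower edge lies here and can pivot here; friction and the opposite bed keep it in place. Each bed is a 6 mm sheet, 75 mm up the slope (outer end 68 mm out, 62 mm above the bench) and 144 mm wide; beyond the outer ends and above the base is free space.
- far_bed (a point): Where the plate's centre is when it lies home on the OTHER bed (55 mm up its slope, 5 mm off its surface); axes as the stand's. At the start (ribs down) the slab's lower corner touches this bed about 6 mm beyond and 3 mm above the V's bottom line; while being tipped its foot may stand up to 15 mm up this bed and then slide down into the V, or need a push home.
- plate: Loose aluminium plate 110 (x) x 140 (y) x 10 mm, 0.3 to 0.55 kg. Origin: slab centre; z out of the toothed face, where 3 ribs (9 wide, 5 high, 124 mm long, along y) lie at x = -22, 0, 22. Starts on the start bed, ribs down, +x edge in the V, y along the stand's y; its -x edge overhangs the bed's outer end by 30 mm, its underside there 79 mm above the bench: room for a finger below.
- cam_a_wing (a point): Centre of the wing handle of the cam at the stand's +y end: upright steel bar 56 long (this y) x 8 thick (x) x 24 mm high (z). Turning axis: this z, square to the start bed (leans 25 deg from vertical over the V), 86 mm from the stand's middle, 45 mm up the bed. Tab under the wing 16 wide, 30 mm along -y, its top 12 mm below this point; the plate's smooth face is 19 mm below.
- cam_a (a joint): Cam at the stand's +y end, rad. 0 = locked (wing along the stand's y, tab 14 mm over the plate's end), 1.571 = unlocked, at its stop (wing and tab point up the slope, clear of the plate). Opens counter-clockwise seen from above. Stiff, 0.06 N m, stays where left. Starts at 0 to 0.3.
- cam_b_wing (a point): Centre of the same wing handle on the cam at the stand's -y end, its tab along this +y.
- cam_b (a joint): Cam at the stand's -y end, rad. 0 = locked, 1.571 = unlocked, at its stop. Mirror image of the other: opens clockwise seen from above, tab swinging up the slope. Same stiffness and start range.
- stud: Bystander: steel stud standing in a hexagon nut, 82 mm high, nut 48 mm, bar 24 mm across; origin under its centre. 0.16 to 0.2 m from the stand's middle, on its +y side.
- jaw: Bystander: dark cast clamp jaw 85 x 50 x 52 mm, origin under its centre. About 0.2 m from the stand's middle, on its +x side.
- wrench: Bystander: spanner 180 mm long lying flat, under 20 mm high, origin under its centre, length along its x. About 0.2 m from the stand's middle, on its -x side.
- tin: Bystander: closed steel tin, 70 mm diameter, 70 mm high, origin under its centre. About 0.2 m from the stand's middle, on its -y side.
Mind the look-alikes: they are no part of the job. Of the things like the plate, leave any that is green, red or yellow; of the rest the larger one is meant.

How it is judged (in metres and radians):
On the way:
1. both cams turned to unlocked (at least 1.35 rad) while the plate still lies on the start bed (value of joint each of cam_a, cam_b above 1.35 rad and distance of plate from where it was at the start of the episode below 0.02 m), for 0.2 s.
At the end, for the whole second after the job is handed in: The plate is at rest on the other bed, toothed face up: its centre within 12 mm of home, its toothed face leaning 18 to 32 degrees from level, its long edges within 0.1 rad of the V; both cams still unlocked (over 1.2 rad) (distance between plate and far_bed below 0.012 m and angle between plate's own z axis and vertical between 0.32 and 0.55 rad and angle between the y axis of plate and the y axis of cradle, either way round below 0.1 rad and value of joint each of cam_a, cam_b above 1.2 rad and linear speed of plate below 0.02 m/s and angular speed of plate below 0.1 rad/s); the robot touches nothing.
It fails at once if the plate slaps over (turns faster than 7 rad/s; free fall from upright reaches about 12) (angular speed of plate above 7 rad/s).
It fails at once if the stud is moved by more than 25 mm (distance of stud from where it was at the start of the episode above 0.025 m).
It fails at once if the jaw is moved by more than 25 mm (distance of jaw from where it was at the start of the episode above 0.025 m).
It fails at once if the wrench is moved by more than 25 mm (distance of wrench from where it was at the start of the episode above 0.025 m).
It fails at once if the tin is moved by more than 25 mm (distance of tin from where it was at the start of the episode above 0.025 m).
It also fails if it takes over 72 s, if anything falls off the work surface, if the arm or the gripper's body presses on something with over 40 N, if the wrist force passes 120 N, or if a joint passes its speed limit or range.

## Working session

There is one attempt and no reset: what is moved stays moved. The work goes in short steps, Python scripts to look and compute and a tool call to move; the robot and the scene stay as the last step left them, time stands still between calls to the robot, and variables do not carry over. Pictures are saved under pics/ and viewed, and the job is handed in when it is done.

Besides the shell and the picture viewer there is one more tool, called after ">>>" as name([rows], argument=value, ...), one row to a line, values as JSON. jog_arm: Moves the arm, as the interface text tells. Its arguments: {"type":"object","properties":{"plan":{"type":"array","items":{"type":"array"}},"force":{"type":"number"}},"required":["plan"]}

```bash
ls; mkdir -p pics; python3 - <<'E'
from bench import *
import cv2,numpy as np
s=sense();print(s)
for n in ["scene","top","wrist"]:
    ci=camera_info(n);print(n,ci)
    p,d=snapshot(n);cv2.imwrite(f"pics/{n}0.png",p);np.savez(f"pics/{n}0.npz",p=p,d=d)
E
```

```text
pics
{'time': 0.0, 'joint_pos': array([-7.72548852e+01,  7.51695763e+00,  8.53298101e+01,  4.47470192e-04,
        8.72590732e+01, -4.89456803e+00]), 'qd': array([-0.14873305, -0.03906057,  0.05394564, -0.0330994 ,  0.06495951,
        0.13607642]), 'joint_efforts': array([ 1.95921442e-03, -5.69393277e+01, -5.00553596e+01, -1.55539610e-04,
        1.46685925e-02, -1.22668020e-06]), 'tool_pos': array([ 181.70372759, -571.24062843,  221.02005318]), 'tcp_rot': array([-1.79894583e+02, -9.47588846e-03,  1.76396523e+01]), 'ft_force': array([-0.42052024, -0.40610231, -0.15997938]), 'wrist_torque': array([0.02717343, 0.00456449, 0.06044573]), 'finger_gap': 85.36656886892034}
scene {'fov_y': 55.03291534543038, 'cx': 327.25657920872175, 'cy': 241.40322710811262, 'dist_coeffs': array([-0.10704962,  0.        ,  0.        ,  0.        ,  0.        ]), 'origin': array([1204.48531299,  253.81231893,  821.90323315]), 'orientation': array([-139.0088016 ,    0.92943918,  107.45913422])}
top {'fov_y': 50.21015299272487, 'cx': 320.93630616537143, 'cy': 235.86948990043027, 'dist_coeffs': array([-0.09782734,  0.        ,  0.        ,  0.        ,  0.        ]), 'origin': array([ 456.15076037,   64.69697801, 1009.7601039 ]), 'orientation': array([-172.28075862,    0.81066975,  -89.88435794])}
wrist {'fov_y': 69.25196693653685, 'cx': 317.2380340702197, 'cy': 247.15787203664544, 'dist_coeffs': array([-0.01730716,  0.        ,  0.        ,  0.        ,  0.        ]), 'origin': array([ 260.56108887, -546.51821658,  374.23452849]), 'orientation': array([ 1.61211416e+02,  1.12493254e-01, -7.24213004e+01])}
```

View pics/scene0.png

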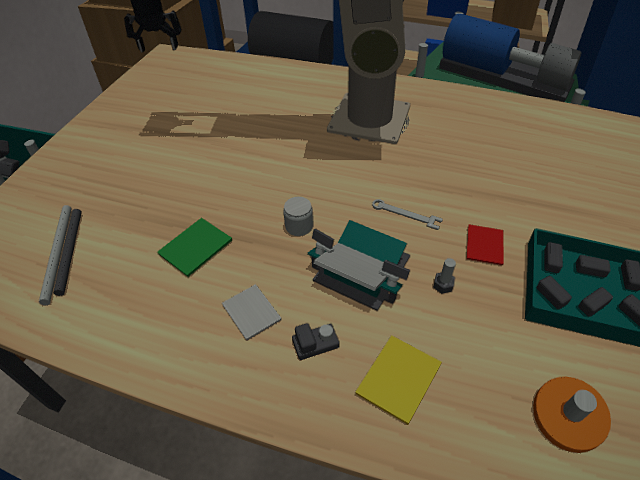

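View pics/top0.png

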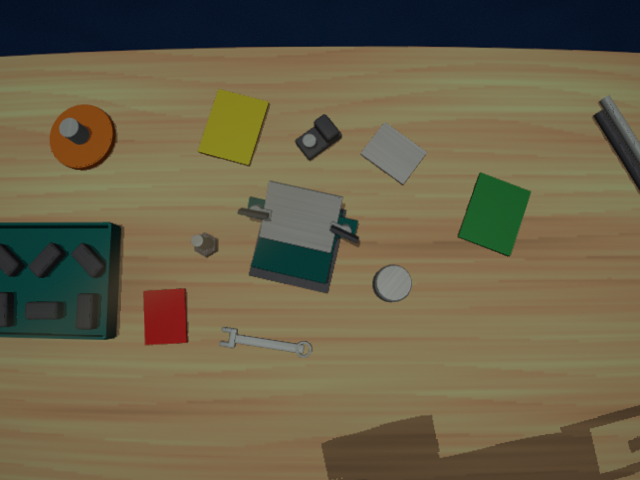

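Candidates for the plate: grey plate on the stand at top (300,215), loose grey plate (393,153), green (495,214), red (165,316), yellow (234,127). By the description it's the one on the stand; next is a close crop to check that choice.

```bash
cat > h.py <<'E'
from bench import *
import cv2,numpy as np
from scipy.spatial.transform import Rotation as R
def cam(n):
    ci=camera_info(n);f=240/np.tan(np.radians(ci['fov_y'])/2)
    K=np.array([[f,0,ci['cx']],[0,f,ci['cy']],[0,0,1]])
    return K,np.array(ci['dist_coeffs']),np.array(ci['origin']),R.from_euler('xyz',ci['orientation'],degrees=True).as_matrix()
def ray(c,uv):
    K,D,o,M=c
    q=cv2.undistortPoints(np.float64(uv).reshape(-1,1,2),K,D).reshape(-1,2)
    return o,np.c_[q,np.ones(len(q))]@M.T   # scaled so depth=1
def cloud(c,d):
    v,u=np.mgrid[0:480,0:640]
    o,r=ray(c,np.c_[u.ravel(),v.ravel()])
    return (o+r*d.reshape(-1,1)).reshape(480,640,3)
def onz(c,uv,z):
    o,r=ray(c,uv);return o+r*((z-o[2])/r[:,2])[:,None]
def proj(c,P):
    K,D,o,M=c
    return cv2.projectPoints(((np.atleast_2d(P)-o)@M).reshape(-1,1,3),np.zeros(3),np.zeros(3),K,D)[0].reshape(-1,2)
E
python3 - <<'E'
from h import *
p=np.load('pics/top0.npz');im=p['p'];
c=cv2.resize(im[160:310,200:400],None,fx=4,fy=4,interpolation=cv2.INTER_CUBIC);c=cv2.convertScaleAbs(c,alpha=1.6)
cv2.imwrite('pics/topc.png',c)
p=np.load('pics/scene0.npz');im=p['p'];
c=cv2.resize(im[190:330,270:470],None,fx=4,fy=4,interpolation=cv2.INTER_CUBIC);c=cv2.convertScaleAbs(c,alpha=1.6)
cv2.imwrite('pics/scenec.png',c)
E
```

```text
(no output)
```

View pics/topc.png

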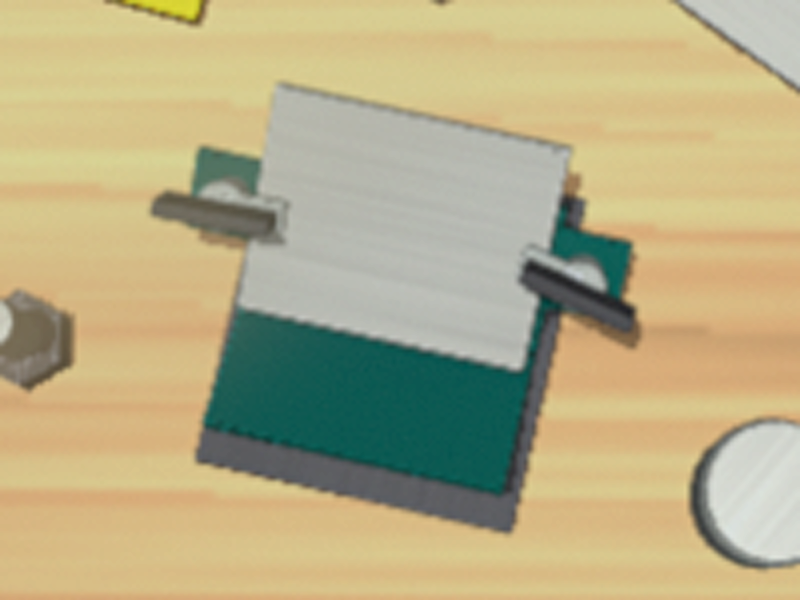

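View pics/scenec.png

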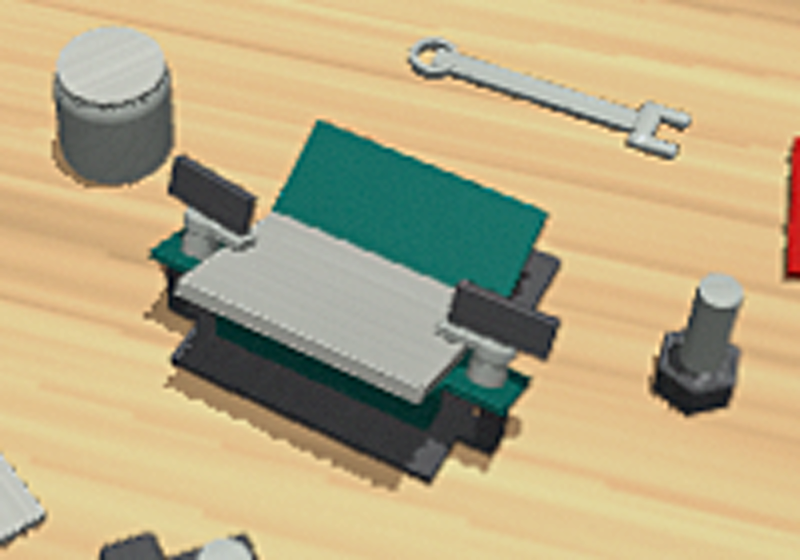

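The crops confirm it: the grey plate under both cam tabs is the target. The larger grey plate is the one on the stand, about 110x140. Now I'll measure the stand pose.

```bash
python3 - <<'E'
from h import *
for n in ['top','scene']:
    z=np.load(f'pics/{n}0.npz');im=z['p'];d=z['d'];c=cam(n);P=cloud(c,d)
    hsv=cv2.cvtColor(im,cv2.COLOR_BGR2HSV)
    roi=np.zeros((480,640),bool)
    if n=='top': roi[175:300,235:365]=1
    else: roi[215:310,300:412]=1
    teal=(hsv[...,0]>75)&(hsv[...,0]<100)&(hsv[...,1]>120)&roi&(d>0)
    grey=(hsv[...,1]<45)&(hsv[...,2]>90)&roi&(d>0)
    for nm,m in [('teal',teal),('grey',grey)]:
        k,l,st,ce=cv2.connectedComponentsWithStats(m.astype(np.uint8));i=1+st[1:,4].argmax();m=l==i
        m2=cv2.erode(m.astype(np.uint8),np.ones((3,3)))>0
        Q=P[m2];ctr=np.median(Q,0)
        for _ in range(5):
            u,s,vt=np.linalg.svd(Q-Q.mean(0),full_matrices=False);nn=vt[2]*np.sign(vt[2][2]);r=(Q-Q.mean(0))@nn;Q=Q[abs(r)<max(1.5,2*r.std())]
        cnt=max(cv2.findContours(m.astype(np.uint8),cv2.RETR_EXTERNAL,cv2.CHAIN_APPROX_NONE)[0],key=cv2.contourArea)
        box=cv2.boxPoints(cv2.minAreaRect(cnt))
        ap=cv2.approxPolyDP(cnt,4,True).reshape(-1,2)
        o,ry=ray(c,ap);t=((Q.mean(0)-o)@nn)/(ry@nn);W=o+ry*t[:,None]
        print(n,nm,len(Q),'c',Q.mean(0).round(1),'n',nn.round(3),'tilt',np.degrees(np.arccos(nn[2])).round(1),'yaw of -n',np.degrees(np.arctan2(-nn[1],-nn[0])).round(1),'rms',r.std().round(2))
        print(np.c_[ap,W.round(1)].tolist())
E
```

```text
top teal 1715 c [540.5 133.   49.5] n [ 0.417 -0.095  0.904] tilt 25.3 yaw of -n 167.2 rms 1.14
[[339.0, 236.0, 590.4, 43.7, 17.1], [335.0, 235.0, 592.4, 51.5, 17.0], [330.0, 253.0, 555.2, 61.4, 35.2], [260.0, 239.0, 581.9, 195.8, 37.0], [251.0, 265.0, 529.9, 208.3, 62.4], [324.0, 283.0, 496.8, 72.5, 63.4]]
top grey 3097 c [621.4 118.3  66.4] n [-0.412  0.094  0.906] tilt 25.0 yaw of -n -12.8 rms 1.22
[[250.0, 207.0, 639.1, 212.1, 64.8], [270.0, 214.0, 626.0, 174.3, 62.7], [271.0, 220.0, 615.4, 172.8, 58.0], [261.0, 223.0, 610.3, 192.2, 53.7], [259.0, 235.0, 588.8, 197.0, 43.4], [330.0, 251.0, 558.2, 61.4, 43.5], [329.0, 226.0, 603.0, 63.3, 63.7], [350.0, 231.0, 593.6, 24.1, 63.5], [336.0, 223.0, 608.1, 50.3, 67.4], [339.0, 196.0, 654.7, 45.0, 89.1], [269.0, 181.0, 683.3, 174.2, 88.8], [265.0, 208.0, 636.8, 183.4, 66.7]]
scene teal 1111 c [539.7 134.2  47.4] n [ 0.409 -0.093  0.908] tilt 24.8 yaw of -n 167.2 rms 1.41
[[349.0, 220.0, 499.7, 71.3, 59.1], [338.0, 242.0, 550.6, 60.2, 35.0], [397.0, 263.0, 574.6, 200.6, 38.5], [404.0, 242.0, 529.4, 204.7, 59.3]]
scene grey 1132 c [626.1 115.9  66.9] n [-0.413  0.094  0.906] tilt 25.1 yaw of -n -12.8 rms 0.69
[[316.0, 243.0, 587.2, 20.9, 59.0], [334.0, 251.0, 597.9, 65.3, 59.3], [315.0, 261.0, 657.9, 43.3, 89.0], [375.0, 287.0, 684.6, 175.2, 87.5], [386.0, 274.0, 626.7, 186.2, 59.9], [397.0, 278.0, 629.3, 210.1, 58.6], [383.0, 272.0, 622.6, 179.0, 58.8], [383.0, 262.0, 583.0, 171.2, 41.5], [339.0, 243.0, 557.9, 64.7, 41.1], [332.0, 249.0, 592.2, 59.0, 57.4]]
```

```bash
cat >> h.py <<'E'
YAW=-12.8; O=np.array([582.,128.,0.])
S=R.from_euler('z',YAW,degrees=True).as_matrix()
def w(p): return O+np.atleast_2d(p)@S.T
def st(P): return (np.atleast_2d(P)-O)@S
c25,s25=np.cos(np.radians(25)),np.sin(np.radians(25))
E
python3 - <<'E'
from h import *
def bed(s,y,n,side=1): return [side*(s*c25-n*s25),y,30+s*s25+n*c25]
for n in ['top','scene']:
    z=np.load(f'pics/{n}0.npz');im=z['p'].copy();c=cam(n);P=cloud(c,z['d'])
    x0,y0,x1,y1=(220,160,370,300) if n=='top' else (290,200,430,320)
    k=5
    big=cv2.convertScaleAbs(cv2.resize(im[y0:y1,x0:x1],None,fx=k,fy=k,interpolation=cv2.INTER_CUBIC),alpha=1.6)
    def draw(p,col):
        for u in proj(c,w(p)): cv2.circle(big,tuple(int(v) for v in ((u-[x0,y0]+.5)*k)),4,col,-1)
    draw([bed(75,y,0,-1) for y in(-72,72)]+[[x,y,8] for x in (-85,85) for y in(-80,80)],(255,0,0))
    draw([bed(s,y,0) for s in (25,65) for y in (-106,106)],(255,0,255))
    draw([bed(a,y,15.2) for a,y in ((-5,-70),(-5,70),(105,-70),(105,70))],(0,0,255))
    draw([bed(45,y,46) for y in (-86,86)],(0,255,0))
    cv2.imwrite(f'pics/chk_{n}.png',big)
# bystanders on bench
c=cam('top');print(st(onz(c,[[205,244],[318,138],[265,342],[393,283]],[0])) .round() if 0 else st(onz(c,[[206,246],[318,138],[265,342],[393,283]],30.)).round())
E
```

```text
[[ -51.  167.   30.]
 [ 208.    3.   30.]
 [-203.   11.   30.]
 [ -40. -201.   30.]]
```

View pics/chk_top.png

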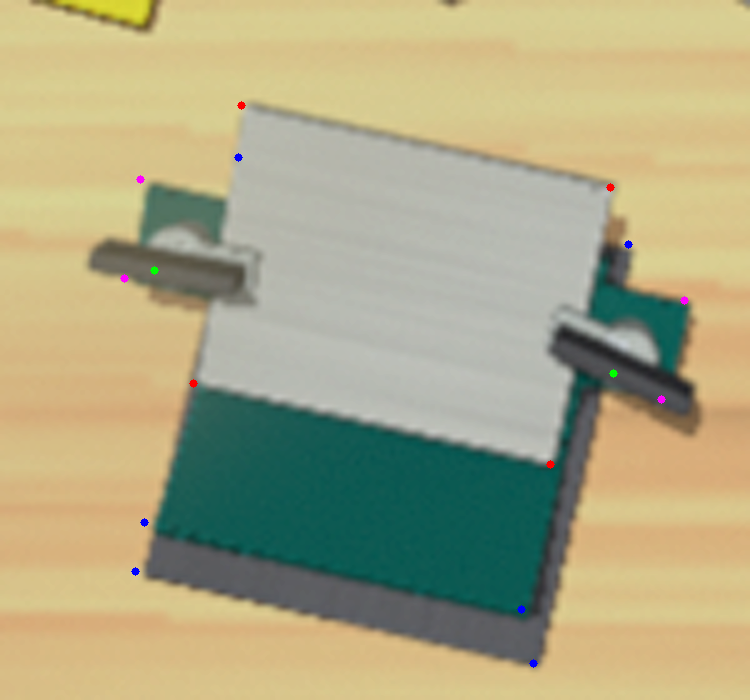

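View pics/chk_scene.png

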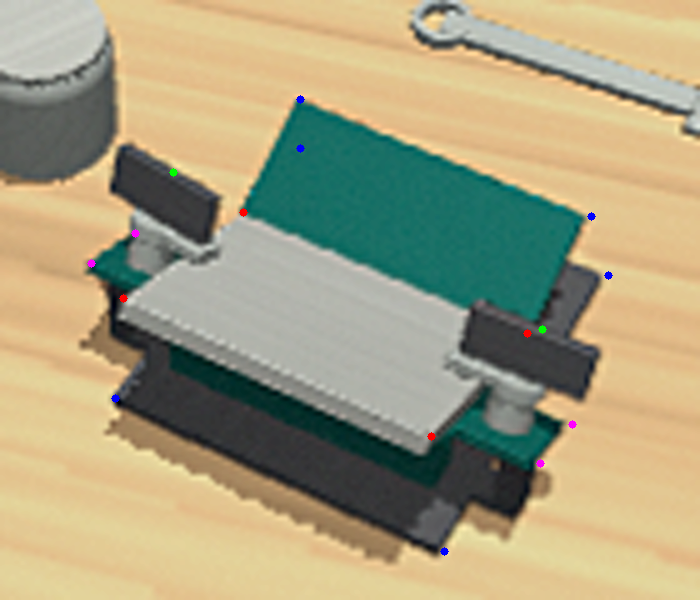

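```bash
sed -i 's/O=np.array.*/O=np.array([581.4,125.6,0.])/' h.py; python3 - <<'E'
from h import *
c=cam('top');n=np.array([-s25,0,c25]);u=np.array([c25,0,s25])
z=np.load('pics/top0.npz');im=z['p']
g=im.astype(int).sum(2)
hsv=cv2.cvtColor(im,cv2.COLOR_BGR2HSV)
for nm,y,(x0,y0,x1,y1) in(('a',86,(236,205,271,222)),('b',-86,(328,222,362,246))):
    m=np.zeros((480,640),np.uint8);sub=(hsv[y0:y1,x0:x1,2]<85)&((hsv[y0:y1,x0:x1,1]<110));m[y0:y1,x0:x1]=sub
    k,l,stt,ce=cv2.connectedComponentsWithStats(m);i=1+stt[1:,4].argmax();m=(l==i).astype(np.uint8)
    pts=np.argwhere(m)[:,::-1].astype(np.float32);rc=cv2.minAreaRect(pts);print(nm,len(pts),rc)
    b=cv2.boxPoints(rc);e=sorted([(np.hypot(*(b[i]-b[(i+1)%4])),i) for i in range(4)])
    mids=[(b[i]+b[(i+1)%4])/2 for _,i in e[:2]]
    C=np.array([26.4,y,79.8])+8*n   # approx mean visible height
    o,r=ray(c,mids);nw=S@n;t=((w(C)[0]-o)@nw)/(r@nw);Wp=st(o+r*t[:,None])-C
    q=np.c_[Wp@u,Wp[:,1]];print(q.round(1),'centre off',q.mean(0).round(1),'ang',np.degrees(np.arctan2(*(q[1]-q[0]))).round(1))
E
```

```text
a 255 ((255.05003356933594, 212.3500213623047), (33.203914642333984, 12.016654968261719), 18.43494987487793)
[[ -0.1 -35.4]
 [  6.3  25.5]] centre off [ 3.1 -4.9] ang 6.0
b 335 ((343.97125244140625, 233.06858825683594), (23.015573501586914, 27.472347259521484), 86.18592071533203)
[[  9.1 -24. ]
 [ -5.7  23.8]] centre off [ 1.7 -0.1] ang -17.2
```

```bash
python3 - <<'E'
from h import *
n=np.array([-s25,0,c25]);u=np.array([c25,0,s25])
for cn,off,ends in (('top',(220,160),{'a':((98,245),(240,272)),'b':((557,334),(692,396))}),('scene',(290,200),{'a':((473,302),(598,350)),'b':((122,146),(217,197))})):
  c=cam(cn)
  for nm,y in(('a',86),('b',-86)):
    C=np.array([26.4,y,79.8])+12*n
    o,r=ray(c,np.array(ends[nm])/5+off-.5);nw=S@n;t=((w(C)[0]-o)@nw)/(r@nw);Wp=st(o+r*t[:,None])-C
    q=np.c_[Wp@u,Wp[:,1]];print(cn,nm,q.round(1).tolist(),'off',q.mean(0).round(1),'ang',np.degrees(np.arctan((q[1]-q[0])[0]/(q[1]-q[0])[1])).round(1))
E
```

```text
top a [[4.8, 24.6], [6.6, -28.8]] off [ 5.7 -2.1] ang -1.9
top b [[9.9, 25.5], [-1.7, -27.0]] off [ 4.1 -0.7] ang 12.5
scene a [[1.9, -27.6], [-2.2, 26.2]] off [-0.1 -0.7] ang -4.3
scene b [[-3.9, -25.6], [5.1, 26.4]] off [0.6 0.4] ang 9.8
```

```bash
python3 - <<'E'
import bench
for k in dir(bench):
    if not k.startswith('__'):
        v=getattr(bench,k);print(k,type(v),v if isinstance(v,(int,float,dict,str)) else '')
E
cat >> h.py <<'E'
import json,os
def cmd():
    if not os.path.exists('cmd.json'):
        return np.array([181.798,-571.8,222.092]),R.from_euler('xyz',[180,0,17.635],degrees=True)
    d=json.load(open('cmd.json'));return np.array(d['p']),R.from_quat(d['q'])
def did(turn,shift):
    p,r=cmd();r2=r*R.from_rotvec(turn,degrees=True);p2=p+r.apply(np.array(shift)*1000)
    json.dump(dict(p=list(p2),q=list(r2.as_quat())),open('cmd.json','w'))
def rows(p,M,fr=(1,)):
    p0,r0=cmd();rv=(r0.inv()*R.from_matrix(M)).as_rotvec(degrees=True);sh=r0.inv().apply(p-p0)/1000
    print('turn',rv.round(1),np.linalg.norm(rv).round(1),'shift',sh.round(4),(np.linalg.norm(sh)*1000).round(0))
    for f in fr: print([(rv*f).round(1).tolist(),(sh*f).round(4).tolist()])
def frame(z,y):
    z=np.array(z,float);z/=np.linalg.norm(z);y=np.array(y,float);y-=z*(y@z);y/=np.linalg.norm(y)
    return np.c_[np.cross(y,z),y,z]
def chk():
    s=sense();p,r=cmd();print('t',round(s['time'],2),'meas',s['tool_pos'].round(1),'cmd',p.round(1),'rot',s['tcp_rot'].round(1),'cmdrot',r.as_euler('xyz',degrees=True).round(1),'F',s['ft_force'].round(1),'T',s['wrist_torque'].round(2),'gap',round(s['finger_gap'],1),'q',s['joint_pos'].round(1))
    with open('log.jsonl','a') as f: f.write(json.dumps({k:np.array(v).tolist() for k,v in s.items()})+'\n')
n_=np.array([-s25,0,c25]);u_=np.array([c25,0,s25]);y_=np.array([0,1.,0])
def wingpose(side,th,h):
    C=np.array([26.4,86*side,79.8])+h*n_
    t=np.radians(th); jaw=u_*np.cos(t)+side*y_*np.sin(t)
    return w(C)[0],S@frame(-n_,jaw)
E
python3 - <<'E'
from h import *
chk()
p,M=wingpose(1,3,70); rows(p,M,[i/15 for i in range(1,13)])
E
```

```text
PlanningError <class 'type'> 
camera_info <class 'function'> 
hand_in <class 'function'> 
nose_length <class 'float'> 17.0
sense <class 'function'> 
snapshot <class 'function'> 
t 0.15 meas [ 181.7 -571.4  221.3] cmd [ 181.8 -571.8  222.1] rot [-179.9   -0.    17.6] cmdrot [180.    0.   17.6] F [ 0.7 -0.3  0.4] T [-0.02  0.    0.03] gap 85.2 q [-77.3   7.5  85.3   0.   87.3  -4.9]
turn [-23.1  12.4 -61.5] 66.9 shift [ 0.6329 -0.6193  0.0789] 889.0
[[-1.5, 0.8, -4.1], [0.0422, -0.0413, 0.0053]]
[[-3.1, 1.7, -8.2], [0.0844, -0.0826, 0.0105]]
[[-4.6, 2.5, -12.3], [0.1266, -0.1239, 0.0158]]
[[-6.2, 3.3, -16.4], [0.1688, -0.1652, 0.021]]
[[-7.7, 4.1, -20.5], [0.211, -0.2064, 0.0263]]
[[-9.3, 5.0, -24.6], [0.2532, -0.2477, 0.0315]]
[[-10.8, 5.8, -28.7], [0.2954, -0.289, 0.0368]]
[[-12.3, 6.6, -32.8], [0.3376, -0.3303, 0.0421]]
[[-13.9, 7.5, -36.9], [0.3798, -0.3716, 0.0473]]
[[-15.4, 8.3, -41.0], [0.4219, -0.4129, 0.0526]]
[[-17.0, 9.1, -45.1], [0.4641, -0.4542, 0.0578]]
[[-18.5, 10.0, -49.2], [0.5063, -0.4955, 0.0631]]
```

>>> jog_arm([
  [[-1.5, 0.8, -4.1], [0.042, -0.041, 0.005], -0.3],
  [[-3.1, 1.7, -8.2], [0.084, -0.083, 0.01], -0.3],
  [[-4.6, 2.5, -12.3], [0.127, -0.124, 0.016], -0.3],
  [[-6.2, 3.3, -16.4], [0.169, -0.165, 0.021], -0.3],
  [[-7.7, 4.1, -20.5], [0.211, -0.206, 0.026], -0.3],
  [[-9.3, 5, -24.6], [0.253, -0.248, 0.031], -0.3],
  [[-10.8, 5.8, -28.7], [0.295, -0.289, 0.037], -0.3],
  [[-12.3, 6.6, -32.8], [0.338, -0.33, 0.042], -0.3],
  [[-13.9, 7.5, -36.9], [0.38, -0.372, 0.047], -0.3],
  [[-15.4, 8.3, -41], [0.422, -0.413, 0.053], -0.3],
  [[-17, 9.1, -45.1], [0.464, -0.454, 0.058], -0.3],
  [[-18.5, 10, -49.2], [0.506, -0.495, 0.063], -0.3],
], force=60)

```text
time: 1.65
tool_pos: [514.6, 55.4, 159.1]
tcp_rot: [159.6, -1.2, 67.8]
ft_force: [0.7, -1.2, 0.1]
finger_gap: 30.3
```

```bash
python3 - <<'E'
from h import *
did([-18.5,10,-49.2],[0.506,-0.495,0.063])
chk()
p,M=wingpose(1,3,60); rows(p,M,[i/4 for i in range(1,5)])
E
```

```text
t 1.65 meas [514.6  55.4 159.1] cmd [514.1  53.2 159.1] rot [159.6  -1.2  67.8] cmdrot [159.7  -1.2  67.6] F [ 0.7 -1.2  0.1] T [0.05 0.18 0.  ] gap 30.3 q [  6.8 -21.6 121.1  -9.9  62.3  32.4]
turn [ -4.6   2.5 -12.3] 13.4 shift [0.177  0.01   0.0343] 181.0
[[-1.2, 0.6, -3.1], [0.0442, 0.0025, 0.0086]]
[[-2.3, 1.2, -6.2], [0.0885, 0.005, 0.0172]]
[[-3.5, 1.8, -9.3], [0.1327, 0.0075, 0.0258]]
[[-4.6, 2.5, -12.3], [0.177, 0.01, 0.0343]]
```

>>> jog_arm([
  [[-1.2, 0.6, -3.1], [0.044, 0.0025, 0.008], -0.3],
  [[-2.3, 1.2, -6.2], [0.088, 0.005, 0.017], -0.3],
  [[-3.5, 1.8, -9.3], [0.133, 0.0075, 0.026], -0.3],
  [[-4.6, 2.5, -12.3], [0.177, 0.01, 0.034], -0.3],
  [[-4.6, 2.5, -12.3], [0.177, 0.01, 0.034], -0.3],
])

```text
time: 2.28
tool_pos: [601.1, 211.5, 132.8]
tcp_rot: [155.1, 1.3, 80.1]
ft_force: [0.1, -1.3, -0.1]
finger_gap: 29.9
```

```bash
python3 - <<'E'
from h import *
did([-4.6,2.5,-12.3],[0.177,0.01,0.034])
chk()
p,M=wingpose(1,3,10); rows(p,M,[.5,1])
for n in ['wrist']:
    p,d=snapshot(n);cv2.imwrite(f"pics/{n}1.png",p)
p,d=snapshot('scene');c=cv2.resize(p[150:330,260:500],None,fx=3,fy=3);cv2.imwrite('pics/scene1.png',cv2.convertScaleAbs(c,alpha=1.6))
E
```

```text
t 2.27 meas [601.1 211.5 132.8] cmd [601.3 209.3 134.5] rot [155.1   1.3  80.1] cmdrot [155.    1.2  79.9] F [ 0.1 -1.3 -0.1] T [ 0.    0.18 -0.  ] gap 29.9 q [ 23.   -0.9 107.2 -17.6  54.3  40.6]
turn [-0. -0. -0.] 0.1 shift [-0.0001  0.      0.0503] 50.0
[[-0.0, -0.0, -0.0], [-0.0, 0.0, 0.0252]]
[[-0.0, -0.0, -0.0], [-0.0001, 0.0, 0.0503]]
```

View pics/wrist1.png

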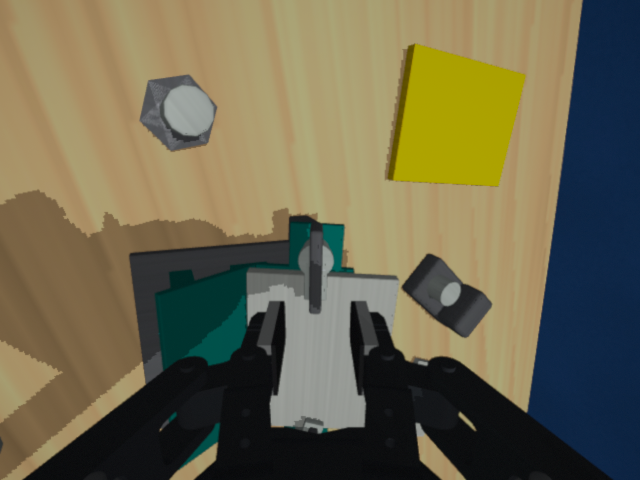

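View pics/scene1.png

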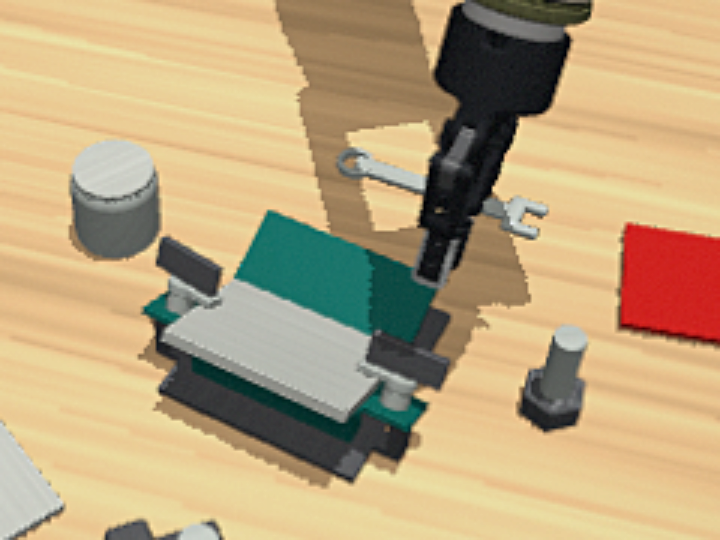

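```bash
cat >> h.py <<'E'
def cmd():
    s=sense();return np.array(s['tool_pos']),R.from_euler('xyz',s['tcp_rot'],degrees=True)
E
python3 - <<'E'
from h import *
chk()
p,M=wingpose(1,3,9); rows(p,M,[.5,1])
E
```

```text
t 2.38 meas [600.7 209.3 133.6] cmd [600.7 209.3 133.6] rot [155.1   1.3  79.9] cmdrot [155.1   1.3  79.9] F [-0.3  0.1  0.5] T [ 0.03  0.22 -0.  ] gap 29.8 q [ 22.9  -1.1 107.4 -17.6  54.4  40.5]
turn [-0.1  0.   0. ] 0.1 shift [0.0001 0.001  0.0508] 51.0
[[-0.0, 0.0, 0.0], [0.0, 0.0005, 0.0254]]
[[-0.1, 0.0, 0.0], [0.0001, 0.001, 0.0508]]
```

>>> jog_arm([
  [[0, 0, 0], [0, 0.001, 0.02], -0.3],
  [[0, 0, 0], [0, 0.001, 0.038], -0.3],
  [[0, 0, 0], [0, 0.001, 0.051], -0.3],
  [[0, 0, 0], [0, 0.001, 0.051], -0.3],
  [[0, 0, 0], [0, 0.001, 0.051], -1],
  [[0, 0, 0], [0, 0.001, 0.051], -1],
  [[0, 0, 0], [0, 0.001, 0.051], -1],
  [[0, 0, 0], [0, 0.001, 0.051], -1],
], force=50)

```text
time: 3.38
tool_pos: [623.4, 204.6, 89.1]
tcp_rot: [155.0, 1.2, 79.9]
ft_force: [0.1, 0.7, 0.6]
finger_gap: -0.3
```

```bash
python3 - <<'E'
from h import *
chk()
p,d=snapshot('scene');c=cv2.resize(p[150:330,260:500],None,fx=3,fy=3);cv2.imwrite('pics/scene2.png',cv2.convertScaleAbs(c,alpha=1.6))
E
```

```text
t 3.38 meas [623.4 204.6  89.1] cmd [623.4 204.6  89.1] rot [155.    1.2  79.9] cmdrot [155.    1.2  79.9] F [0.1 0.7 0.6] T [ 0.04  0.19 -0.04] gap -0.3 q [ 21.4   4.8 106.5 -18.3  49.1  40.9]
```

View pics/scene2.png

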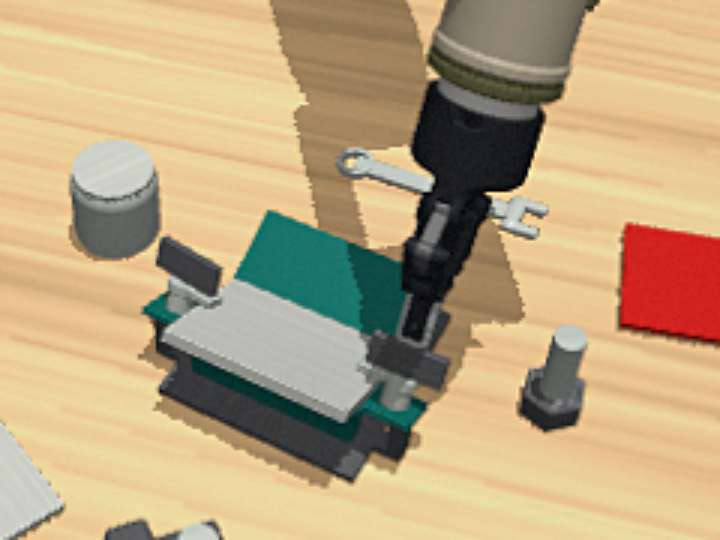

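```bash
python3 - <<'E'
from h import *
s=sense();p=s['tool_pos'];M=R.from_euler('xyz',s['tcp_rot'],degrees=True).as_matrix();print(st(p).round(1),M[:,2].round(3))
img={n:snapshot(n) for n in('scene','top','wrist')}
for n,(x0,y0,x1,y1) in(('scene',(360,190,460,290)),('top',(210,160,330,260)),('wrist',(220,200,420,360))):
    c=cam(n);im,d=img[n];k=6 if n!='wrist' else 4
    big=cv2.convertScaleAbs(cv2.resize(im[y0:y1,x0:x1],None,fx=k,fy=k,interpolation=cv2.INTER_CUBIC),alpha=1.6)
    def dr(P,col):
        for u in proj(c,P): cv2.circle(big,tuple(int(v) for v in ((u-[x0,y0]+.5)*k)),4,col,-1)
    dr([p],(0,0,255));dr([p+17*M[:,2]],(0,255,255));C=np.array([26.4,86,79.8])+12*n_
    dr(w([C,C+28*y_,C-28*y_]),(0,255,0));dr(w([C-24*n_]),(255,0,0))
    cv2.imwrite(f'pics/d_{n}.png',big)
E
```

```text
[[23.4 86.3 89. ]] [ 0.413 -0.093 -0.906]
```

View pics/d_scene.png

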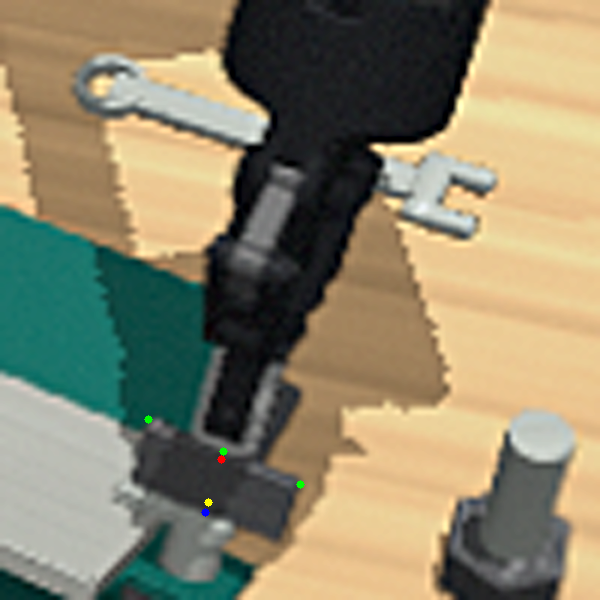

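View pics/d_wrist.png

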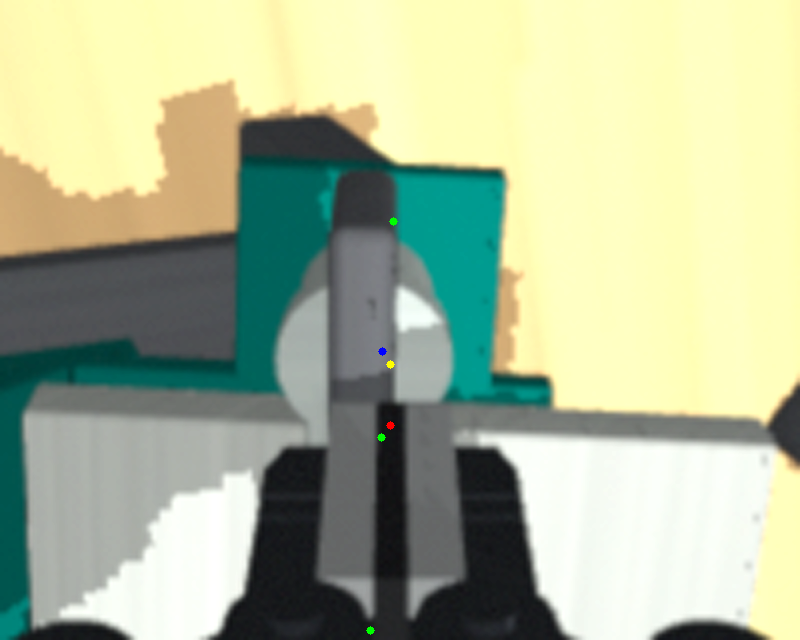

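View pics/d_top.png

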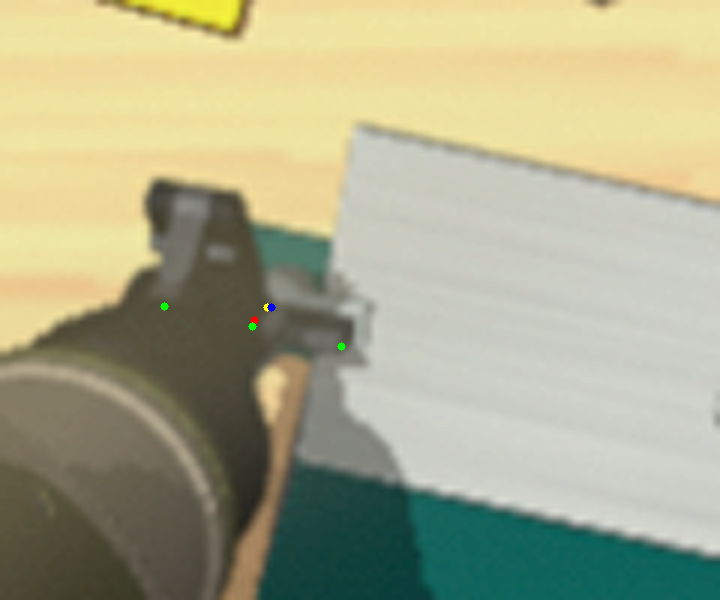

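```bash
python3 - <<'E'
from h import *
s=sense();p=s['tool_pos'];M=R.from_euler('xyz',s['tcp_rot'],degrees=True).as_matrix()
c=cam('wrist');im,d=snapshot('wrist');P=cloud(c,d);T=(P-p)@M
for nm,(u,v) in dict(wingtop=(310,268),wing2=(310,285),shadow=(310,297),padL=(308,306),padLmid=(306,330),padR=(327,306),gap=(317,306),gap2=(317,330),plate=(355,310),plateL=(245,320),ear=(335,250),hub=(325,275)).items():
    print(nm,T[v,u].round(1),'stand',st(P[v,u])[0].round(1),'off bed',((st(P[v,u])[0]-[0,0,30])@n_).round(1))
E
```

```text
wingtop [22.5 -3.1 -5.6] stand [ 17.1 108.5  92. ] off bed 48.9
wing2 [13.8 -3.2 -5.2] stand [17.6 99.8 91.8] off bed 48.6
shadow [ 8.2 -3.2 -6.4] stand [17.3 94.2 93. ] off bed 49.8
padL [ 10.2  -3.8 -19. ] stand [ 11.4  96.2 104.1] off bed 62.3
padLmid [ 10.9  -4.  -39. ] stand [  2.7  96.8 122.2] off bed 82.4
padR [ 10.5   4.4 -19.5] stand [ 18.6  96.9 108. ] off bed 62.8
gap [ 10.5   0.1 -19.5] stand [ 14.7  96.7 106.2] off bed 62.8
gap2 [ 11.    0.1 -39.1] stand [  6.4  97.1 124. ] off bed 82.5
plate [-16.2  22.   25. ] stand [54.6 71.1 75.6] off bed 18.3
plateL [-23.2 -42.2  25.9] stand [-2.9 60.8 48. ] off bed 17.5
ear [15.2 10.7 40.4] stand [ 49.3 101.9  56.3] off bed 3.0
hub [ 9.1  4.3 17.3] stand [34.2 95.5 74.6] off bed 26.0
```

```bash
python3 - <<'E'
from h import *
p=np.array([600.7,209.3,133.6]);M=R.from_euler('xyz',[155.1,1.3,79.9],degrees=True).as_matrix()
c=cam('scene');im=cv2.imread('pics/scene1.png')
for z,col in((0,(0,0,255)),(17,(0,255,255)),(-17,(255,0,255))):
    u=proj(c,[p+z*M[:,2]])[0];cv2.circle(im,tuple(int(v) for v in (u-[260,150]+.5)*3),3,col,-1)
cv2.imwrite('pics/e.png',cv2.resize(im[180:380,330:530],None,fx=3,fy=3))
E
```

```text
(no output)
```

View pics/e.png

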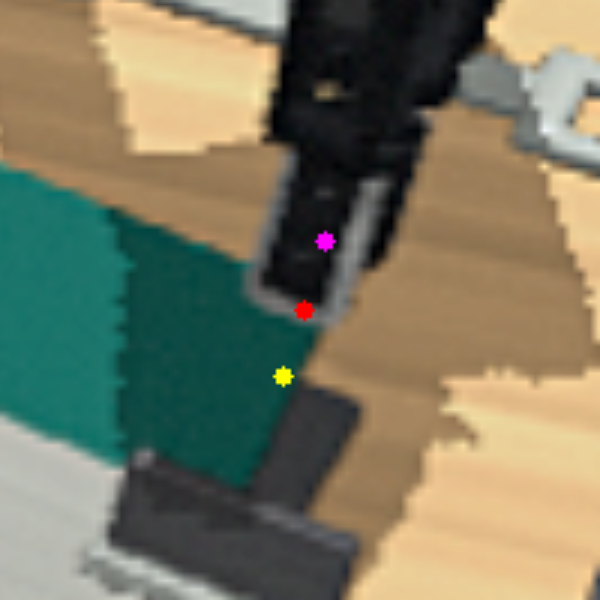

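>>> jog_arm([
  [[0, 0, 0], [0, 0, -0.03], -1],
  [[0, 0, 0], [0, 0, -0.06], -1],
  [[0, 0, 0], [0, 0, -0.06], -1],
])

```text
time: 4.0
tool_pos: [599.8, 211.1, 146.4]
tcp_rot: [154.8, 1.1, 79.9]
ft_force: [0.3, 0.1, -0.3]
finger_gap: -0.0
```

```bash
python3 - <<'E'
from h import *
chk()
s=sense();p=s['tool_pos'];M=R.from_euler('xyz',s['tcp_rot'],degrees=True).as_matrix()
for n,(x0,y0,x1,y1),k in(('wrist',(240,220,400,340),5),('scene',(370,190,450,260),8)):
    c=cam(n);im,d=snapshot(n)
    big=cv2.convertScaleAbs(cv2.resize(im[y0:y1,x0:x1],None,fx=k,fy=k,interpolation=cv2.INTER_CUBIC),alpha=1.6)
    for z,col in((0,(0,0,255)),(17,(0,255,255)),(-17,(255,0,255))):
        u=proj(c,[p+z*M[:,2]])[0];cv2.circle(big,tuple(int(v) for v in (u-[x0,y0]+.5)*k),4,col,-1)
    cv2.imwrite(f'pics/f_{n}.png',big)
    if n=='wrist':
        T=(cloud(c,d)-p)@M
        for v in range(270,340,3): print(v,d[v,308],T[v,308].round(1),T[v,317].round(1),T[v,327].round(1))
E
```

```text
t 4.0 meas [599.8 211.1 146.4] cmd [599.8 211.1 146.4] rot [154.8   1.1  79.9] cmdrot [154.8   1.1  79.9] F [ 0.3  0.1 -0.3] T [0.06 0.21 0.  ] gap -0.0 q [ 23.1  -2.2 107.2 -17.5  55.3  40.4]
270 227.45163 [-4.7 -5.9 57.4] [-14.6   0.   81.2] [-17.4   7.5  88. ]
273 227.46729 [-6.5 -5.9 56.8] [-16.8   0.   80.8] [-19.7   7.5  87.7]
276 228.72256 [-8.9 -5.9 57.3] [-19.3   0.   81.1] [-22.6   7.6  88.6]
279 228.51521 [-10.7  -5.9  56.5] [-20.8   0.   79.2] [-24.6   7.5  87.7]
282 229.5442 [-13.   -5.9  56.8] [-23.6  -0.   80. ] [-27.6   7.6  88.8]
285 230.14314 [-15.1  -5.9  56.7] [-25.7  -0.   79.3] [-30.    7.6  88.5]
288 229.58727 [-16.7  -5.9  55.6] [-28.7  -0.   80.6] [-32.    7.6  87.5]
291 232.27885 [-19.8  -6.   57.3] [-31.5  -0.   81.4] [-34.6   7.6  87.6]
294 232.78238 [-21.9  -6.   57.2] [-37.4  -0.   88.2] [-37.5   7.7  88.3]
297 232.17506 [-23.6  -6.   56. ] [-39.6  -0.   87.4] [-39.6   7.7  87.4]
300 232.78433 [-25.7  -6.   55.9] [-42.  -0.  87.] [-42.8   7.7  88.6]
303 152.90358 [ 10.3  -3.9 -16.3] [ 10.9   0.1 -17.6] [ 10.6   4.5 -17. ]
306 149.58931 [ 10.6  -3.8 -19.6
[... 152 characters left out ...]
.6   0.1 -24.9] [ 10.6   4.3 -24.9]
315 142.81891 [ 10.4  -3.6 -26.9] [ 11.3   0.1 -28.5] [ 10.7   4.2 -27.5]
318 139.6534 [ 10.8  -3.5 -30.1] [ 10.1   0.1 -28.9] [ 10.5   4.2 -29.4]
321 136.96405 [ 11.1  -3.4 -32.8] [ 10.4   0.1 -31.6] [ 11.    4.1 -32.6]
324 136.31427 [ 10.3  -3.4 -33.8] [ 11.1   0.1 -35. ] [ 11.2   4.  -35.2]
327 133.39076 [ 10.8  -3.3 -36.7] [ 10.4   0.1 -36. ] [ 10.5   4.  -36.2]
330 132.25038 [ 10.3  -3.3 -38.1] [ 11.    0.1 -39.1] [ 10.8   3.9 -38.9]
333 129.58214 [ 10.7  -3.2 -40.7] [ 10.5   0.1 -40.4] [ 10.1   3.9 -39.8]
336 127.73026 [ 10.7  -3.2 -42.7] [ 10.7   0.1 -42.6] [ 10.7   3.8 -42.8]
339 127.53776 [  9.8  -3.2 -43.2] [ 11.7   0.1 -46.1] [ 10.7   3.8 -44.6]
```

View pics/f_wrist.png

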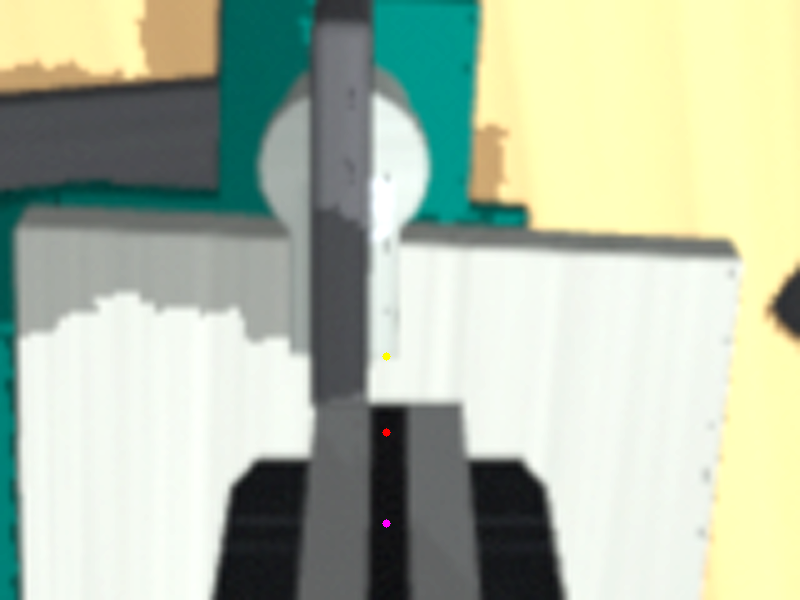

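View pics/f_scene.png

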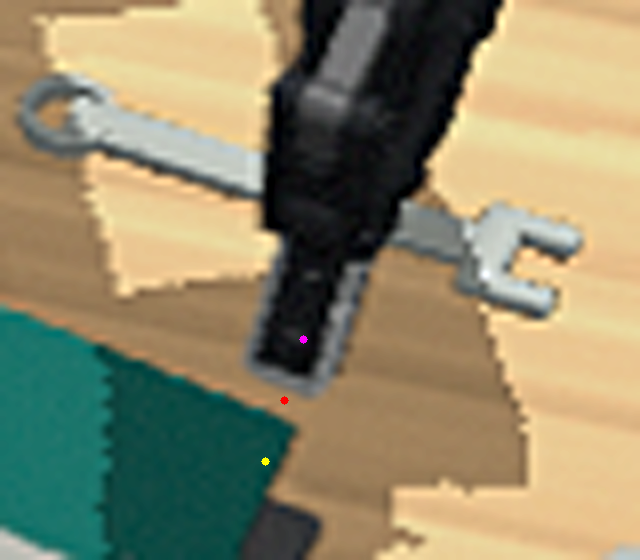

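>>> jog_arm([
  [[0, 0, 0], [0, -0.003, 0.0], -0.3],
  [[0, 0, 0], [0, -0.003, 0.02], -0.3],
  [[0, 0, 0], [0, -0.003, 0.045], -0.3],
  [[0, 0, 0], [0, -0.003, 0.06], -0.3],
  [[0, 0, 0], [0, -0.003, 0.066], -0.3],
  [[0, 0, 0], [0, -0.003, 0.072], -0.3],
  [[0, 0, 0], [0, -0.003, 0.072], -0.3],
])

```text
time: 4.97
tool_pos: [625.6, 203.8, 76.6]
tcp_rot: [155.0, 1.2, 79.9]
ft_force: [-0.4, 1.2, -0.2]
finger_gap: 29.8
```

```bash
cat > v.py <<'E'
from h import *
import sys
tag=sys.argv[1]
chk()
s=sense();p=s['tool_pos'];M=R.from_euler('xyz',s['tcp_rot'],degrees=True).as_matrix();print('stand',st(p)[0].round(1))
boxes=dict(wrist=((160,150,480,390),2.5),scene=((270,170,470,320),4),top=((200,140,400,290),4))
for n in sys.argv[2:]:
    (x0,y0,x1,y1),k=boxes[n];im,d=snapshot(n)
    cv2.imwrite(f'pics/{tag}_{n}.png',cv2.convertScaleAbs(cv2.resize(im[y0:y1,x0:x1],None,fx=k,fy=k,interpolation=cv2.INTER_CUBIC),alpha=1.6))
    np.savez(f'pics/{tag}_{n}.npz',p=im,d=d)
E
python3 v.py g1 wrist scene
```

```text
t 4.97 meas [625.6 203.8  76.6] cmd [625.6 203.8  76.6] rot [155.    1.2  79.9] cmdrot [155.    1.2  79.9] F [-0.4  1.2 -0.2] T [ 0.07  0.21 -0.08] gap 29.8 q [ 21.3   6.  106.6 -18.6  47.8  41.3]
stand [25.8 86.1 76.6]
```

View pics/g1_wrist.png

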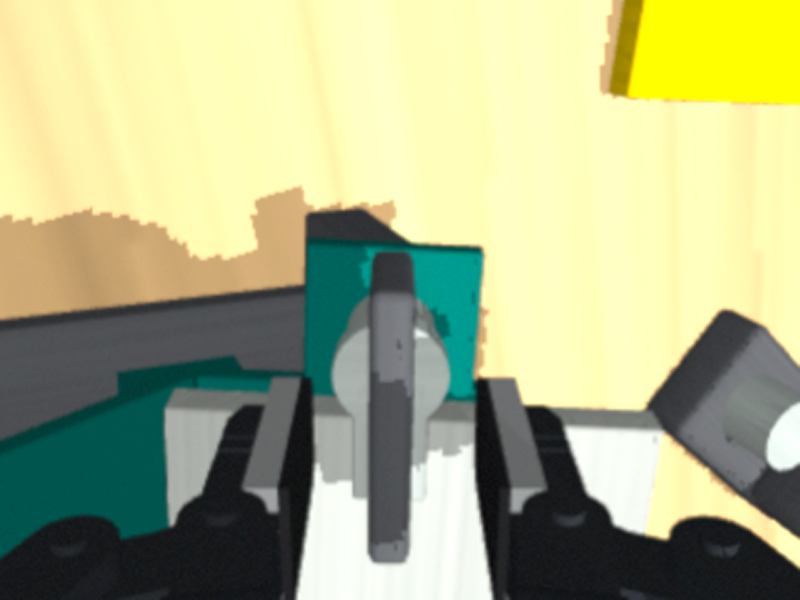

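View pics/g1_scene.png

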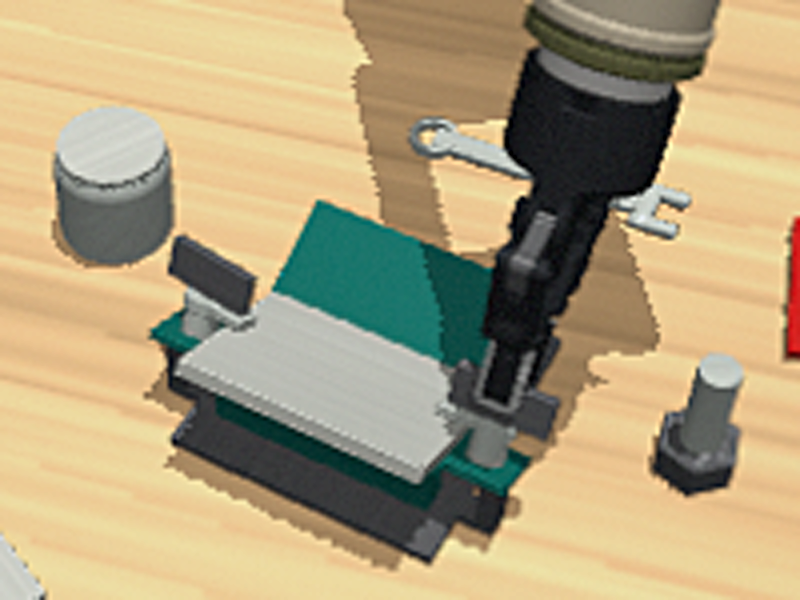

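```bash
python3 - <<'E'
from h import *
s=sense();p=s['tool_pos'];M=R.from_euler('xyz',s['tcp_rot'],degrees=True).as_matrix()
d=np.load('pics/g1_wrist.npz')['d'];T=(cloud(cam('wrist'),d)-p)@M
for u in (274,278,282,356,362,317):
    print(u,[T[v,u].round(1).tolist() for v in (296,299,302,305,310)])
for v in (260,280,300,340,370): print('wing',v,T[v,317].round(1))
E
```

```text
274 [[-25.7, -29.5, 61.7], [-13.1, -25.6, 32.7], [10.5, -18.9, -15.8], [10.7, -18.5, -19.0], [10.8, -18.0, -23.5]]
278 [[-25.5, -26.7, 61.2], [-13.5, -23.3, 33.6], [11.1, -17.0, -17.0], [10.7, -16.8, -18.9], [10.4, -16.4, -22.7]]
282 [[-9.2, -20.3, 29.1], [-10.9, -20.3, 28.5], [10.4, -15.4, -15.6], [10.7, -15.0, -18.9], [10.7, -14.6, -23.2]]
356 [[-44.4, 31.3, 98.7], [-46.9, 31.4, 98.3], [10.7, 17.3, -16.2], [10.2, 17.1, -18.1], [10.6, 16.5, -23.2]]
362 [[-44.9, 36.3, 99.6], [-48.9, 36.7, 102.0], [10.1, 20.1, -15.1], [10.7, 19.6, -19.0], [10.4, 19.1, -22.8]]
317 [[14.2, 0.1, -17.3], [12.5, 0.1, -16.9], [11.5, 0.1, -17.7], [10.5, 0.1, -18.6], [6.9, 0.1, -16.5]]
wing 260 [27.7  0.1 -9. ]
wing 280 [ 22.1   0.1 -18. ]
wing 300 [ 12.3   0.1 -17.4]
wing 340 [ -7.7   0.1 -17.7]
wing 370 [-24.1   0.1 -17.7]
```

```bash
python3 - <<'E'
from h import *
s=sense();p=s['tool_pos'];M=R.from_euler('xyz',s['tcp_rot'],degrees=True).as_matrix()
c=cam('scene')
for z in(-20,-15,-10,-5,0,5): print(z,((proj(c,[p+M@[0,18,z]])[0]-[270,170]+.5)*4).round(), ((proj(c,[p+M@[0,-18,z]])[0]-[270,170]+.5)*4).round())
z=np.load('pics/g1_scene.npz');T=(cloud(c,z['d'])-p)@M
for v in range(255,278,2): print(v,T[v,396].round(1),z['p'][v,396])
E
```

```text
-20 [503. 384.] [524. 357.]
-15 [501. 393.] [521. 366.]
-10 [498. 401.] [519. 374.]
-5 [495. 410.] [516. 382.]
0 [493. 418.] [514. 390.]
5 [490. 427.] [511. 399.]
255 [  0.3  48.3 -57.1] [8 9 8]
257 [ -1.9  28.7 -43.4] [15 16 14]
259 [ -1.1  26.7 -38.4] [22 19 20]
261 [  0.5  29.4 -35.7] [15 14 13]
263 [  2.   31.4 -32.7] [16 15 16]
265 [  2.9  29.9 -27.8] [14 12 13]
267 [  3.7  27.9 -22.7] [13 12 10]
269 [  5.   28.6 -18.9] [3 1 0]
271 [  5.7  25.7 -13.3] [38 37 38]
273 [3.2 2.4 3.5] [42 42 41]
275 [4.5 2.7 7.6] [27 26 25]
277 [ 6.   4.8 10.7] [72 75 72]
```

>>> jog_arm([
  [[0, 0, 0], [0, 0, 0.006], -0.3],
  [[0, 0, 0], [0, 0, 0.012], -0.3],
  [[0, 0, 0], [0, 0, 0.015], -0.3],
  [[0, 0, 0], [0, 0, 0.015], -1],
  [[0, 0, 0], [0, 0, 0.015], -1],
  [[0, 0, 0], [0, 0, 0.015], -1],
  [[0, 0, 0], [0, 0, 0.015], -1],
], force=40)

```text
time: 5.95
tool_pos: [631.3, 202.3, 62.6]
tcp_rot: [155.1, 1.2, 79.9]
ft_force: [-1.0, -0.5, -1.4]
finger_gap: 7.2
```

```bash
python3 v.py g2 wrist scene
```

```text
t 5.95 meas [631.3 202.3  62.6] cmd [631.3 202.3  62.6] rot [155.1   1.2  79.9] cmdrot [155.1   1.2  79.9] F [-1.  -0.5 -1.4] T [ 0.1   0.51 -0.07] gap 7.2 q [ 20.9   7.9 106.2 -18.9  46.3  41.5]
stand [31.7 85.8 62.6]
```

View pics/g2_wrist.png

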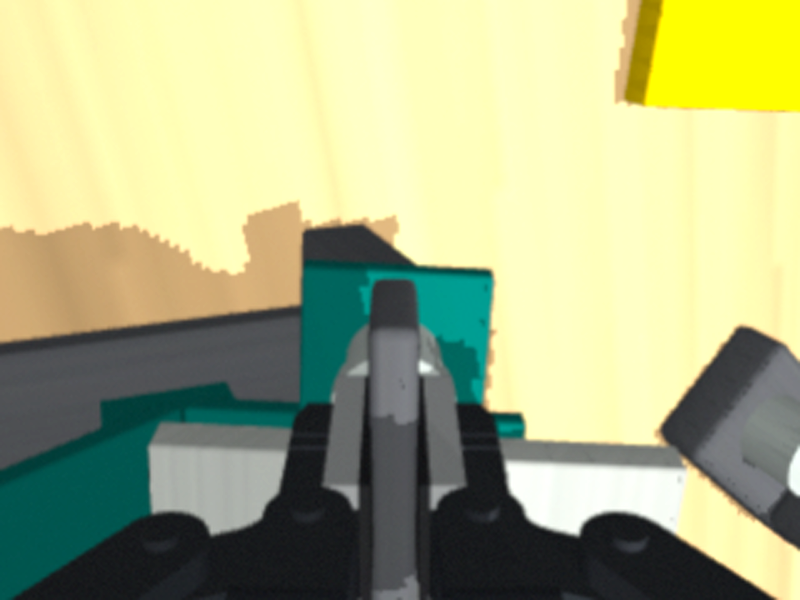

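>>> jog_arm([
  [[0, 0, -8], [0, 0, 0], -1],
  [[0, 0, -16], [0, 0, 0], -1],
  [[0, 0, -24], [0, 0, 0], -1],
  [[0, 0, -32], [0, 0, 0], -1],
  [[0, 0, -40], [0, 0, 0], -1],
  [[0, 0, -48], [0, 0, 0], -1],
  [[0, 0, -56], [0, 0, 0], -1],
  [[0, 0, -64], [0, 0, 0], -1],
  [[0, 0, -72], [0, 0, 0], -1],
  [[0, 0, -79], [0, 0, 0], -1],
  [[0, 0, -84], [0, 0, 0], -1],
  [[0, 0, -87], [0, 0, 0], -1],
])

```text
time: 7.55
tool_pos: [631.6, 202.5, 62.7]
tcp_rot: [180.0, 25.0, 167.3]
ft_force: [1.4, 0.3, -4.1]
finger_gap: 6.6
```

```bash
python3 v.py g3 scene top wrist
```

```text
t 7.55 meas [631.6 202.5  62.7] cmd [631.6 202.5  62.7] rot [180.   25.  167.3] cmdrot [180.   25.  167.3] F [ 1.4  0.3 -4.1] T [0.24 0.42 0.01] gap 6.6 q [ 20.9   7.9 106.2 -18.8  46.3 -45.7]
stand [31.9 86.1 62.7]
```

View pics/g3_scene.png

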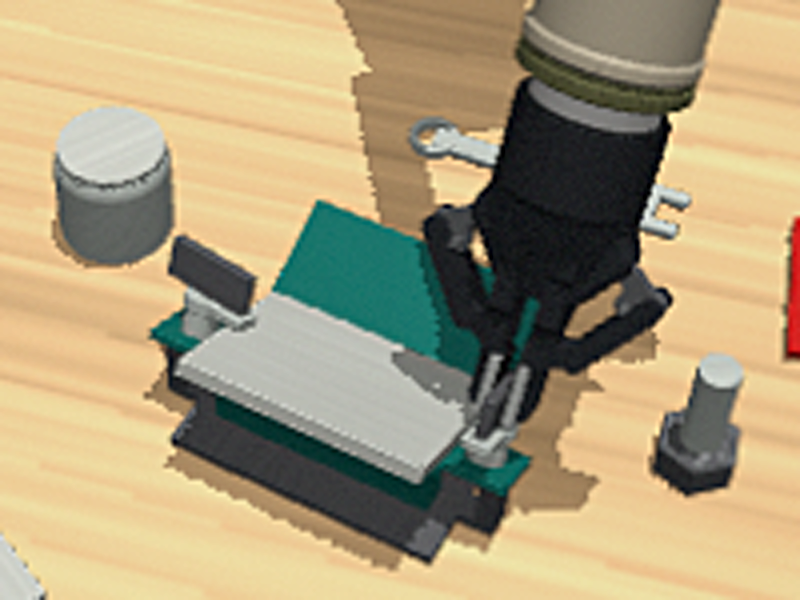

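View pics/g3_wrist.png

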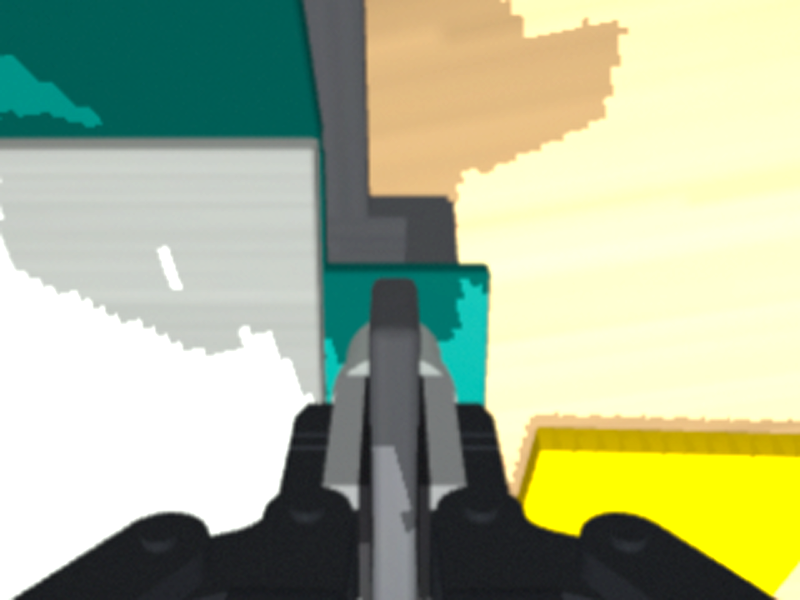

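>>> jog_arm([
  [[0, 0, 0], [0, 0, 0], -0.3],
  [[0, 0, 0], [0, 0, 0], -0.3],
  [[0, 0, 0], [0, 0, -0.015], -0.3],
  [[0, 0, 0], [0, 0, -0.04], -0.3],
  [[0, 0, 0], [0, 0, -0.08], -0.3],
  [[0, 0, 0], [0, 0, -0.09], -0.3],
  [[0, 0, 0], [0, 0, -0.09], -0.3],
])

```text
time: 8.57
tool_pos: [595.1, 211.3, 146.1]
tcp_rot: [179.8, 25.1, 167.1]
ft_force: [-0.0, 0.4, -0.0]
finger_gap: 30.2
```

```bash
python3 - <<'E'
from h import *
chk()
p,M=wingpose(-1,11,50); rows(p,M,[i/10 for i in range(1,11)])
E
```

```text
t 8.57 meas [595.1 211.3 146.1] cmd [595.1 211.3 146.1] rot [179.8  25.1 167.1] cmdrot [179.8  25.1 167.1] F [-0.   0.4 -0. ] T [ 0.03  0.19 -0.02] gap 30.2 q [ 23.3  -2.7 107.6 -17.5  55.5 -46.4]
turn [  0.2  -0.  100.9] 100.9 shift [-0.0011 -0.1726  0.0232] 174.0
[[0.0, -0.0, 10.1], [-0.0001, -0.0173, 0.0023]]
[[0.0, -0.0, 20.2], [-0.0002, -0.0345, 0.0046]]
[[0.1, -0.0, 30.3], [-0.0003, -0.0518, 0.007]]
[[0.1, -0.0, 40.4], [-0.0004, -0.0691, 0.0093]]
[[0.1, -0.0, 50.5], [-0.0005, -0.0863, 0.0116]]
[[0.1, -0.0, 60.6], [-0.0006, -0.1036, 0.0139]]
[[0.1, -0.0, 70.7], [-0.0007, -0.1208, 0.0163]]
[[0.2, -0.0, 80.8], [-0.0009, -0.1381, 0.0186]]
[[0.2, -0.0, 90.8], [-0.001, -0.1554, 0.0209]]
[[0.2, -0.0, 100.9], [-0.0011, -0.1726, 0.0232]]
```

>>> jog_arm([
  [[0, 0, 10], [0, -0.017, 0.002], -0.3],
  [[0, 0, 20], [0, -0.034, 0.005], -0.3],
  [[0, 0, 30], [0, -0.052, 0.007], -0.3],
  [[0, 0, 40], [0, -0.069, 0.009], -0.3],
  [[0, 0, 50], [0, -0.086, 0.012], -0.3],
  [[0, 0, 60], [0, -0.104, 0.014], -0.3],
  [[0, 0, 70], [0, -0.121, 0.016], -0.3],
  [[0, 0, 80], [-0.001, -0.138, 0.019], -0.3],
  [[0, 0, 90], [-0.001, -0.155, 0.021], -0.3],
  [[0.2, 0, 101], [-0.001, -0.173, 0.023], -0.3],
  [[0.2, 0, 101], [-0.001, -0.173, 0.023], -0.3],
])

```text
time: 9.95
tool_pos: [565.6, 38.4, 122.1]
tcp_rot: [155.7, -4.5, 67.0]
ft_force: [-0.2, 0.2, -0.4]
finger_gap: 30.2
```

```bash
python3 v.py b1 wrist; python3 - <<'E'
from h import *
s=sense();p=s['tool_pos'];M=R.from_euler('xyz',s['tcp_rot'],degrees=True).as_matrix()
d=np.load('pics/b1_wrist.npz')['d'];T=(cloud(cam('wrist'),d)-p)@M
for v in range(240,300,8): print(v,[(u,T[v,u].round(0).tolist()) for u in range(300,340,6)])
p,M=wingpose(-1,11,-19); rows(p,M,[1])
E
```

```text
t 9.95 meas [565.6  38.4 122.1] cmd [565.6  38.4 122.1] rot [155.7  -4.5  67. ] cmdrot [155.7  -4.5  67. ] F [-0.2  0.2 -0.4] T [-0.    0.18 -0.01] gap 30.2 q [  3.2 -15.4 121.4  -8.8  50.5  31.3]
stand [  3.9 -88.5 122.1]
240 [(300, [9.0, -12.0, 79.0]), (306, [16.0, -7.0, 57.0]), (312, [24.0, -3.0, 33.0]), (318, [24.0, 1.0, 33.0]), (324, [23.0, 4.0, 34.0]), (330, [16.0, 8.0, 58.0]), (336, [9.0, 13.0, 79.0])]
248 [(300, [3.0, -12.0, 79.0]), (306, [11.0, -7.0, 57.0]), (312, [19.0, -3.0, 32.0]), (318, [19.0, 1.0, 33.0]), (324, [19.0, 4.0, 34.0]), (330, [11.0, 8.0, 57.0]), (336, [3.0, 14.0, 80.0])]
256 [(300, [5.0, -11.0, 57.0]), (306, [5.0, -7.0, 57.0]), (312, [14.0, -3.0, 33.0]), (318, [14.0, 1.0, 33.0]), (324, [14.0, 4.0, 33.0]), (330, [5.0, 8.0, 57.0]), (336, [-3.0, 14.0, 79.0])]
264 [(300, [0.0, -11.0, 56.0]), (306, [-0.0, -7.0, 57.0]), (312, [10.0, -3.0, 32.0]), (318, [10.0, 1.0, 32.0]), (324, [-0.0, 5.0, 57.0]), (330, [-0.0, 9.0, 57.0]), (336, [-9.0, 14.0, 80.0])]
272 [(300, [-16.0, -12.0, 81.0]), (306, [-6.0, -7.0, 57.0]), (312, [4.0, -3.0, 33.0]), (318, [5.0, 1.0, 32.0]), (324, [-5.0, 5.0, 56.0]), (330, [-6.0, 9.0, 57.0]), (336, [-40.0, 17.0, 137.0])]
280 [(300, [-41.0, -15.0, 122.0]), (306, [-42.0, -10.0, 124.0]), (312, [-1.0, -3.0, 33.0]), (318, [-1.0, 1.0, 33.0]), (324, [-45.0, 6.0, 131.0]), (330, [-46.0, 12.0, 133.0]), (336, [-47.0, 17.0, 137.0])]
288 [(300, [-48.0, -15.0, 122.0]), (306, [-49.0, -10.0, 124.0]), (312, [-6.0, -3.0, 34.0]), (318, [-6.0, 1.0, 34.0]), (324, [-53.0, 6.0, 131.0]), (330, [-54.0, 12.0, 133.0]), (336, [-55.0, 17.0, 135.0])]
296 [(300, [-55.0, -15.0, 120.0]), (306, [-56.0, -10.0, 123.0]), (312, [-11.0, -3.0, 32.0]), (318, [-11.0, 1.0, 33.0]), (324, [-60.0, 6.0, 130.0]), (330, [-61.0, 12.0, 132.0]), (336, [83.0, 0.0, -153.0])]
turn [-0.2  0.2  0.1] 0.3 shift [0.0024 0.0021 0.0671] 67.0
[[-0.2, 0.2, 0.1], [0.0024, 0.0021, 0.0671]]
```

View pics/b1_wrist.png

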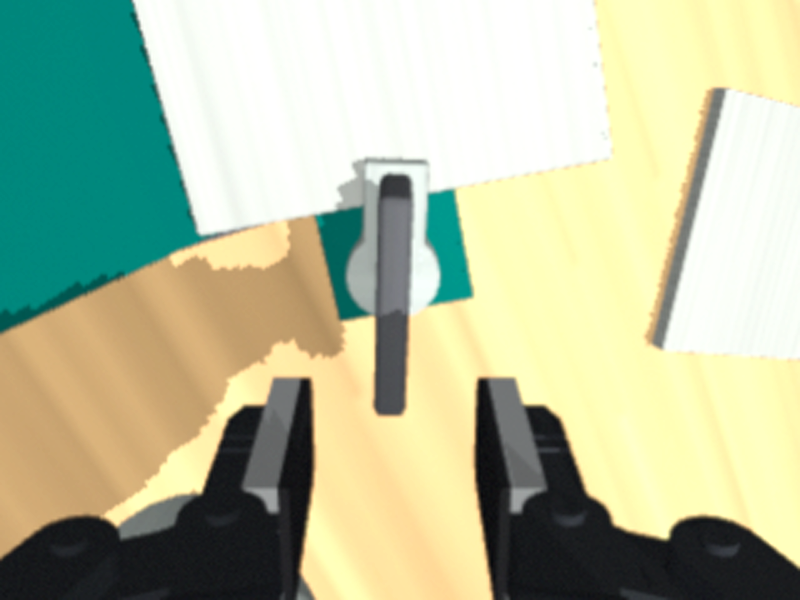

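>>> jog_arm([
  [[0, 0, 0], [0.0025, 0, 0.025], -0.3],
  [[0, 0, 0], [0.0025, 0, 0.045], -0.3],
  [[0, 0, 0], [0.0025, 0, 0.058], -0.3],
  [[0, 0, 0], [0.0025, 0, 0.064], -0.3],
  [[0, 0, 0], [0.0025, 0, 0.064], -1],
  [[0, 0, 0], [0.0025, 0, 0.064], -1],
  [[0, 0, 0], [0.0025, 0, 0.064], -1],
  [[0, 0, 0], [0.0025, 0, 0.064], -1],
])

```text
time: 11.0
tool_pos: [592.6, 36.5, 65.5]
tcp_rot: [155.7, -4.5, 67.1]
ft_force: [-4.3, 3.4, -1.8]
finger_gap: 7.0
```

```bash
python3 v.py b2
```

```text
t 11.0 meas [592.6  36.5  65.5] cmd [592.6  36.5  65.5] rot [155.7  -4.5  67.1] cmdrot [155.7  -4.5  67.1] F [-4.3  3.4 -1.8] T [0.54 0.93 0.06] gap 7.0 q [  2.6  -6.  119.8  -9.6  42.6  32.2]
stand [ 30.6 -84.4  65.5]
```

Gripped. Turn cam b clockwise (+z of tool) by 80°.

>>> jog_arm([
  [[0, 0, 8], [0, 0, 0], -1],
  [[0, 0, 16], [0, 0, 0], -1],
  [[0, 0, 24], [0, 0, 0], -1],
  [[0, 0, 32], [0, 0, 0], -1],
  [[0, 0, 40], [0, 0, 0], -1],
  [[0, 0, 48], [0, 0, 0], -1],
  [[0, 0, 56], [0, 0, 0], -1],
  [[0, 0, 64], [0, 0, 0], -1],
  [[0, 0, 71], [0, 0, 0], -1],
  [[0, 0, 77], [0, 0, 0], -1],
  [[0, 0, 80], [0, 0, 0], -1],
  [[0, 0, 80], [0, 0, 0], -1],
])

```text
time: 12.5
tool_pos: [593.2, 34.9, 66.0]
tcp_rot: [-179.7, -24.8, -13.9]
ft_force: [-0.4, -5.3, -4.3]
finger_gap: 7.2
```

```bash
python3 v.py b3 scene wrist
```

```text
t 12.5 meas [593.2  34.9  66. ] cmd [593.2  34.9  66. ] rot [-179.7  -24.8  -13.9] cmdrot [-179.7  -24.8  -13.9] F [-0.4 -5.3 -4.3] T [-1.03  0.55  0.  ] gap 7.2 q [  2.5  -6.  119.8  -9.7  42.6 112.2]
stand [ 31.7 -85.9  66. ]
```

View pics/b3_scene.png

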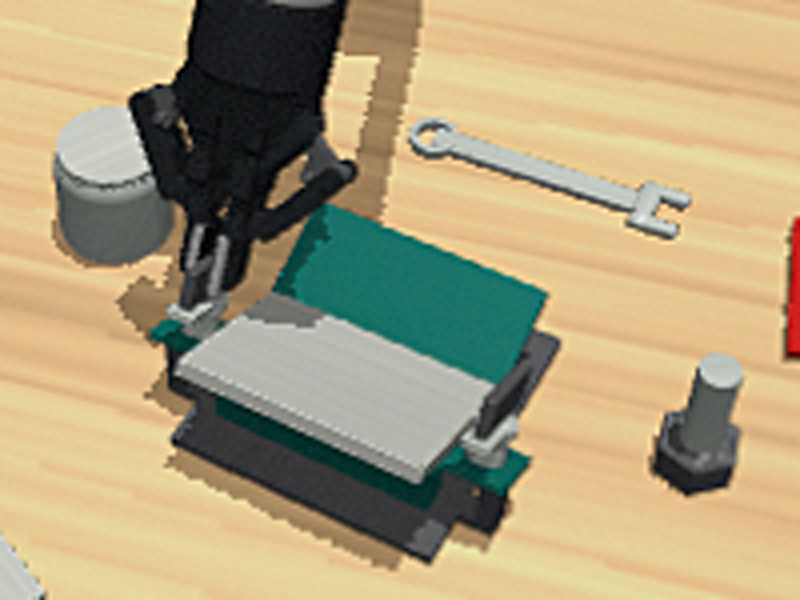

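View pics/b3_wrist.png

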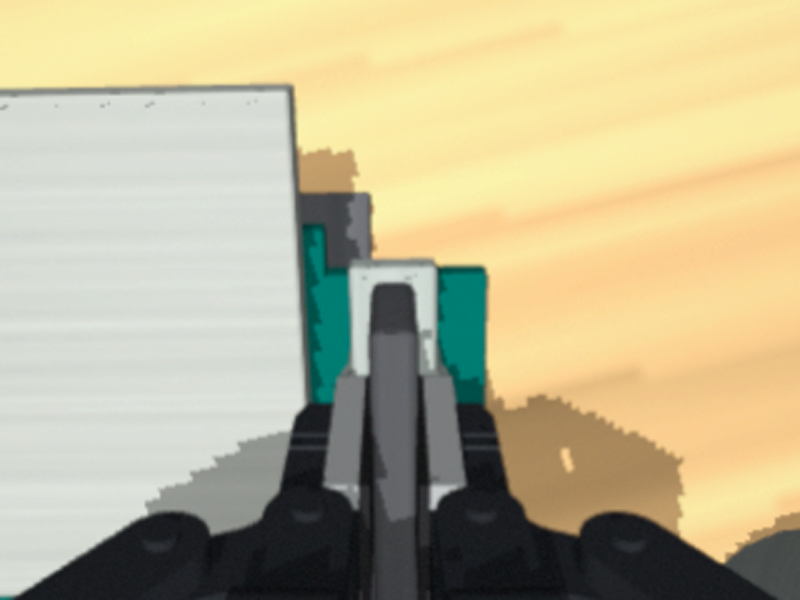

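>>> jog_arm([
  [[0, 0, 0], [0, 0, 0], -0.3],
  [[0, 0, 0], [0, 0, 0], -0.3],
  [[0, 0, 0], [0, 0, -0.015], -0.3],
  [[0, 0, 0], [0, 0, -0.04], -0.3],
  [[0, 0, 0], [0, 0, -0.08], -0.3],
  [[0, 0, 0], [0, 0, -0.12], -0.3],
  [[0, 0, 0], [0, 0, -0.16], -0.3],
  [[0, 0, 0], [0, 0, -0.16], -0.3],
])

```text
time: 13.6
tool_pos: [530.1, 51.8, 216.7]
tcp_rot: [-179.4, -25.3, -14.0]
ft_force: [0.3, -0.6, -0.0]
finger_gap: 30.1
```

```bash
python3 v.py c0 scene top; cat > kin.py <<'E'
import numpy as np,json
from scipy.spatial.transform import Rotation as R
from scipy.optimize import least_squares
def Rz(a): return R.from_euler('z',a,degrees=True)
def Ry(a): return R.from_euler('y',a,degrees=True)
def fk(q,k):
    h,a1,L2,e,L3,dt,s4,s6=k[:8]
    r=Rz(q[0]);p=np.array([0,0,h])+r.apply([a1,0,0])
    r=r*Ry(q[1]);p=p+r.apply([0,0,L2])
    r=r*Ry(q[2]);p=p+r.apply([e,0,L3])
    r=r*Rz(s4*q[3]);r=r*Ry(q[4])
    r=r*Rz(s6*q[5]);p=p+r.apply([0,0,dt])
    return p,r
def load():
    L=[json.loads(l) for l in open('log.jsonl')]
    return [(np.array(s['joint_pos']),np.array(s['tool_pos']),R.from_euler('xyz',s['tcp_rot'],degrees=True)) for s in L if max(abs(np.array(s['qd'])))<5]
E
python3 - <<'E'
from kin import *
D=load();print(len(D))
for s4 in(1,-1):
  for s6 in (1,-1):
    # constant tool rotation offset
    rel=[(fk(q,[0]*6+[s4,s6])[1].inv()*r) for q,p,r in D]
    m=R.concatenate(rel).mean();err=max(np.degrees((m.inv()*x).magnitude()) for x in rel)
    print(s4,s6,m.as_euler('xyz',degrees=True).round(1),err.round(2))
    f=lambda k:np.concatenate([fk(q,list(k)+[s4,s6])[0]-p for q,p,r in D])
    o=least_squares(f,[300,0,400,0,500,150]);print(o.x.round(1),np.abs(o.fun).max().round(1))
E
```

```text
t 13.6 meas [530.1  51.8 216.7] cmd [530.1  51.8 216.7] rot [-179.4  -25.3  -14. ] cmdrot [-179.4  -25.3  -14. ] F [ 0.3 -0.6 -0. ] T [0.06 0.2  0.04] gap 30.1 q [  5.4 -27.2 120.3  -8.5  62.9 111.5]
stand [-33.7 -83.3 216.7]
12
1 1 [-0.  0. 90.] 0.0
[ 57.3 103.1 250.5 -92.2 473.4 146. ] 46.5
1 -1 [  0.    0.  166.4] 169.17
[ 57.3 103.1 250.5 -92.2 473.4 146. ] 46.5
-1 1 [ -9.  -14.7  74. ] 32.44
[-240.8  221.1  114.9 -268.1  381.9 -114.7] 43.9
-1 -1 [-11.  -20.6 145.7] 161.65
[-240.8  221.1  114.9 -268.1  381.9 -114.7] 43.9
```

View pics/c0_top.png

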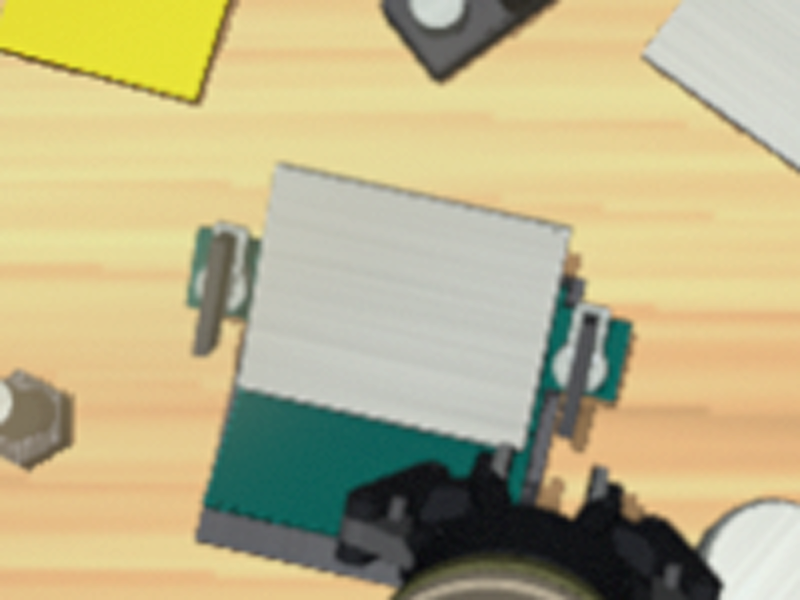

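```bash
python3 - <<'E'
from kin import *
D=load()
def fk2(k,q):
    h,a1,b1,L2,c2,e,b3,L3,e5,d5,tx,ty,dt=k
    r=Rz(q[0]);p=np.array([0,0,h])+r.apply([a1,b1,0])
    r=r*Ry(q[1]);p=p+r.apply([c2,0,L2])
    r=r*Ry(q[2]);p=p+r.apply([e,0,L3])
    r=r*Rz(q[3]);r=r*Ry(q[4]);p=p+r.apply([e5,0,d5*0])
    r=r*Rz(q[5]);p=p+r.apply([tx,ty,dt])
    return p
f=lambda k:np.concatenate([(fk2(k,q)-p)/1 for q,p,r in D]+[1e-3*(np.array(k)-[300,0,0,400,0,0,0,450,0,0,0,0,150])])
o=least_squares(f,[300,0,0,400,0,0,0,450,0,0,0,0,150]);print(o.x.round(1));print(o.fun[:-13].reshape(-1,3).round(1))
for q,p,r in D: print(q.round(1),p.round(1))
E
```

```text
[318.1   0.   51.2 369.1   0.   61.6  -0.  553.4   0.   -0.    0.   -0.
 374. ]
[[-0. -0.  0.]
 [-0.  0. -0.]
 [-0.  0. -0.]
 [-0. -0. -0.]
 [-0.  0. -0.]
 [-0. -0. -0.]
 [-0. -0.  0.]
 [-0.  0. -0.]
 [ 0. -0.  0.]
 [ 0. -0.  0.]
 [ 0. -0.  0.]
 [-0.  0. -0.]]
[-77.3   7.5  85.3   0.   87.3  -4.9] [ 181.7 -571.4  221.3]
[ 23.   -0.9 107.2 -17.6  54.3  40.6] [601.1 211.5 132.8]
[ 22.9  -1.1 107.4 -17.6  54.4  40.5] [600.7 209.3 133.6]
[ 21.4   4.8 106.5 -18.3  49.1  40.9] [623.4 204.6  89.1]
[ 23.1  -2.2 107.2 -17.5  55.3  40.4] [599.8 211.1 146.4]
[ 21.3   6.  106.6 -18.6  47.8  41.3] [625.6 203.8  76.6]
[ 20.9   7.9 106.2 -18.9  46.3  41.5] [631.3 202.3  62.6]
[ 23.3  -2.7 107.6 -17.5  55.5 -46.4] [595.1 211.3 146.1]
[  3.2 -15.4 121.4  -8.8  50.5  31.3] [565.6  38.4 122.1]
[  2.6  -6.  119.8  -9.6  42.6  32.2] [592.6  36.5  65.5]
[  2.5  -6.  119.8  -9.7  42.6 112.2] [593.2  34.9  66. ]
[  5.4 -27.2 120.3  -8.5  62.9 111.5] [530.1  51.8 216.7]
```

```bash
cat > kin2.py <<'E'
from kin import *
from h import S,O,w,st,c25,s25,frame
K=dict(h=318.1,b1=51.2,L2=369.1,e=61.6,L3=553.4,dt=374.)
LO=np.array([-169.43,-51.17,1.28,-76.62,0,-152.29]);HI=np.array([169.43,129.36,143.12,256.62,156.53,152.29])
def chain(q):
    r=Rz(q[0]);p=np.array([0,0,K['h']])+r.apply([0,K['b1'],0]);pts=[p]
    r=r*Ry(q[1]);p=p+r.apply([0,0,K['L2']]);pts.append(p)
    r=r*Ry(q[2]);p=p+r.apply([K['e'],0,K['L3']]);pts.append(p)
    r=r*Rz(q[3])*Ry(q[4])*Rz(q[5]);p=p+r.apply([0,0,K['dt']]);pts.append(p)
    return np.array(pts),r*Rz(90)
def ik(p,M,q0):
    Rm=R.from_matrix(M)
    def f(q):
        P,r=chain(q);return np.r_[(P[-1]-p)/100,(Rm.inv()*r).as_rotvec()]
    o=least_squares(f,np.clip(q0,LO+.01,HI-.01),bounds=(LO,HI));return o.x,np.abs(o.fun).max()
def plate(phi,c=0.):
    f=np.radians(phi);e=np.array([np.cos(f),0,np.sin(f)]);m=np.array([-np.sin(f),0,np.cos(f)])
    ax=np.interp(phi,[25,90,155],[-6,5,4.22]);t=np.tan(np.radians(25))
    A=np.array([ax,0,0]);B=A+10*m
    z=max(30+t*abs(A[0]),30+t*abs(B[0])-B[2]);A[2]=z+c
    return A,e,m
def grip(phi,alpha,sgn=1,c=0.,s=101,y=-53,back=0.):
    A,e,m=plate(phi,c);a=np.radians(alpha);y_=np.array([0,1.,0])
    zt=np.cos(a)*y_-np.sin(a)*e
    P=A+s*e+5*m+y*y_+zt*(25.5-back)
    return w(P)[0],S@frame(zt,sgn*m)
E
python3 - <<'E'
from kin2 import *
from h import sense
q0=sense()['joint_pos']
rng=np.random.default_rng(0)
for al in (20,30,40,50):
  for sg in (1,-1):
    best=[]
    for phi in (25,90,155):
        sols=[]
        p,M=grip(phi,al,sg)
        for _ in range(25):
            q,e=ik(p,M,rng.uniform(LO,HI))
            if e<1e-3 and not any(np.abs(q-x).max()<1 for x in sols): sols.append(q)
        best.append([x.round(0).astype(int).tolist() for x in sols])
    print(al,sg,*best,sep='\n   ')
E
```

```text
20
   1
   []
   [[-32, 26, 103, 63, 91, 137]]
   [[-42, 27, 126, 77, 87, 50]]
20
   -1
   [[-27, 61, 64, 63, 110, 24]]
   [[-32, 26, 103, 63, 91, -43]]
   [[-42, 27, 126, 77, 87, -130]]
30
   1
   []
   [[-29, 19, 105, 57, 86, 143]]
   [[-42, 17, 136, 83, 80, 50]]
30
   -1
   [[-24, 64, 55, 58, 116, 27]]
   [[-29, 19, 105, 57, 86, -37]]
   [[-42, 17, 136, 83, 80, -130]]
40
   1
   [[-21, 69, 45, 52, 121, -151]]
   [[-25, 13, 105, 49, 81, 150]]
   []
40
   -1
   [[-21, 69, 45, 52, 121, 29]]
   [[-25, 13, 105, 49, 81, -30]]
   []
50
   1
   [[-18, 74, 34, 47, 128, -149]]
   []
   []
50
   -1
   [[-18, 74, 34, 47, 128, 31]]
   [[-21, 9, 105, 41, 77, -22]]
   []
```

```bash
python3 - <<'E'
from kin2 import *
q=np.array([-25,63,57,60,115,27.])
al=27
for back in (90,):
    qb,e=ik(*grip(25,al,-1,back=back),q);P,r=chain(qb);print('back',qb.round(0),round(e,4),P.round(0).tolist())
for phi in range(25,156,10):
    q,e=ik(*grip(phi,al,-1),q);P,r=chain(q)
    M=r.as_matrix();tip=P[3]-15.5*M[:,2]
    # body corner samples d 73..~200 behind tip
    B=np.array([tip-d*M[:,2]+sx*38*M[:,0]+sy*43*M[:,1] for d in(73,110,150,200) for sx in(-1,1) for sy in(-1,1)]);Bs=st(B)
    T=Bs-[-40,-201,0];
    near=min((np.hypot(x,y)-35 if z<75 else 99) for x,y,z in T)
    print(phi,q.round(0),round(e,4),'minz body',B[:,2].min().round(0),'wrist',P[2].round(0),'tin clr',round(near), 'elbow',P[1].round(0))
E
```

```text
back [-30.  69.  45.  59. 121.  30.] 0.0 [[25.0, 44.0, 318.0], [325.0, -127.0, 448.0], [740.0, -366.0, 164.0], [664.0, -6.0, 92.0]]
25 [-25.  63.  58.  59. 114.  26.] 0.0 minz body 39.0 wrist [ 722. -279.  147.] tin clr 99 elbow [320. -92. 484.]
35 [-25.  56.  64.  57. 110.  16.] 0.0 minz body 56.0 wrist [ 701. -274.  185.] tin clr 99 elbow [300. -85. 522.]
45 [-26.  50.  71.  56. 106.   7.] 0.0 minz body 72.0 wrist [ 674. -268.  218.] tin clr 99 elbow [276. -76. 557.]
55 [-26.  43.  79.  55. 101.  -3.] 0.0 minz body 87.0 wrist [ 641. -261.  246.] tin clr 99 elbow [248. -66. 588.]
65 [-27.  36.  86.  55.  97. -13.] 0.0 minz body 101.0 wrist [ 604. -252.  267.] tin clr 99 elbow [218. -54. 616.]
75 [-28.  30.  94.  56.  93. -23.] 0.0 minz body 114.0 wrist [ 564. -243.  283.] tin clr 99 elbow [186. -41. 638.]
85 [-29.  24. 101.  58.  89. -33.] 0.0 minz body 124.0 wrist [ 522. -234.  291.] tin clr 99 elbow [155. -28. 656.]
95 [-31.  18. 108.  60.  86. -44.] 0.0 minz body 124.0 wrist [ 479. -224.  291.] tin clr 99 elbow [126. -15. 668.]
105 [-32.  14. 115.  62.  83. -56.] 0.0 minz body 115.0 wrist [ 435. -214.  284.] tin clr 99 elbow [102.  -3. 677.]
115 [-34.  10. 121.  66.  81. -69.] 0.0 minz body 103.0 wrist [ 394. -205.  269.] tin clr 99 elbow [ 84.   5. 681.]
125 [-36.   9. 126.  70.  79. -83.] 0.0 minz body 88.0 wrist [ 356. -196.  247.] tin clr 99 elbow [ 76.   8. 683.]
135 [-38.  10. 130.  74.  79. -98.] 0.0 minz body 72.0 wrist [ 323. -188.  218.] tin clr 59 elbow [ 81.   2. 682.]
145 [ -40.   13.  133.   78.   80. -114.] 0.0 minz body 54.0 wrist [ 295. -182.  183.] tin clr 51 elbow [ 98. -16. 677.]
155 [ -42.   20.  133.   81.   82. -130.] 0.0 minz body 36.0 wrist [ 274. -177.  144.] tin clr 53 elbow [128. -46. 665.]
```

```bash
cat > path.py <<'E'
from kin2 import *
from h import sense
from scipy.spatial.transform import Slerp
def sim(p0,r0,p1,M1,q,N):
    sl=Slerp([0,1],R.concatenate([r0,R.from_matrix(M1)]))
    mx=np.zeros(6);minz=1e9
    for i in range(1,N+1):
        t=i/N;qn,e=ik(p0+(p1-p0)*t,sl(t).as_matrix(),q);mx=np.maximum(mx,abs(qn-q));q=qn
        P,_=chain(q)
        if e>1e-3: print('bad',i,e)
    print('N',N,'q end',q.round(1),'max dq/row',mx.round(1),'maxlim',[12,12,14,15.7,15.7,15.7])
    return q
E
python3 - <<'E'
from path import *
from h import rows
s=sense();p0=s['tool_pos'];r0=R.from_euler('xyz',s['tcp_rot'],degrees=True);q=s['joint_pos']
pb,Mb=grip(25,27,-1,back=90)
pw=pb+[0,-40,150]
rv=(r0.inv()*R.from_matrix(Mb)).magnitude();print(np.degrees(rv),np.linalg.norm(pw-p0),pw,pb)
for N in (14,18): q1=sim(p0,r0,pw,Mb,q,N)
q2=sim(pw,R.from_matrix(Mb),pb,Mb,q1,4)
N=16;rows(pw,Mb,[i/N for i in range(1,13)])
E
```

```text
93.36961952967904 169.86359319512587 [664.15575792 -46.48677633 242.38910091] [664.15575792  -6.48677633  92.38910091]
N 14 q end [-32.2  59.8  43.7  63.8 128.3  40.1] max dq/row [ 7.4  8.5 10.1 10.7  6.1 13.3] maxlim [12, 12, 14, 15.7, 15.7, 15.7]
N 18 q end [-32.2  59.8  43.7  63.8 128.3  40.1] max dq/row [ 5.8  6.7  8.   8.3  4.7 10.4] maxlim [12, 12, 14, 15.7, 15.7, 15.7]
N 4 q end [-29.8  69.3  45.   58.7 121.1  29.9] max dq/row [0.6 2.9 1.1 1.7 1.9 3. ] maxlim [12, 12, 14, 15.7, 15.7, 15.7]
turn [ 88. -22. -22.] 93.4 shift [0.1533 0.0627 0.0376] 170.0
[[5.5, -1.4, -1.4], [0.0096, 0.0039, 0.0024]]
[[11.0, -2.7, -2.7], [0.0192, 0.0078, 0.0047]]
[[16.5, -4.1, -4.1], [0.0288, 0.0117, 0.0071]]
[[22.0, -5.5, -5.5], [0.0383, 0.0157, 0.0094]]
[[27.5, -6.9, -6.9], [0.0479, 0.0196, 0.0118]]
[[33.0, -8.2, -8.2], [0.0575, 0.0235, 0.0141]]
[[38.5, -9.6, -9.6], [0.0671, 0.0274, 0.0165]]
[[44.0, -11.0, -11.0], [0.0767, 0.0313, 0.0188]]
[[49.5, -12.3, -12.4], [0.0863, 0.0352, 0.0212]]
[[55.0, -13.7, -13.7], [0.0958, 0.0392, 0.0235]]
[[60.5, -15.1, -15.1], [0.1054, 0.0431, 0.0259]]
[[66.0, -16.5, -16.5], [0.115, 0.047, 0.0282]]
```

>>> jog_arm([
  [[5.5, -1.4, -1.4], [0.01, 0.004, 0.002], -0.2],
  [[11, -2.7, -2.7], [0.019, 0.008, 0.005], -0.2],
  [[16.5, -4.1, -4.1], [0.029, 0.012, 0.007], -0.2],
  [[22, -5.5, -5.5], [0.038, 0.016, 0.009], -0.2],
  [[27.5, -6.9, -6.9], [0.048, 0.02, 0.012], -0.2],
  [[33, -8.2, -8.2], [0.057, 0.024, 0.014], -0.2],
  [[38.5, -9.6, -9.6], [0.067, 0.027, 0.016], -0.2],
  [[44, -11, -11], [0.077, 0.031, 0.019], -0.2],
  [[49.5, -12.3, -12.4], [0.086, 0.035, 0.021], -0.2],
  [[55, -13.7, -13.7], [0.096, 0.039, 0.024], -0.2],
  [[60.5, -15.1, -15.1], [0.105, 0.043, 0.026], -0.2],
  [[66, -16.5, -16.5], [0.115, 0.047, 0.028], -0.2],
])

```text
time: 15.2
tool_pos: [629.7, -22.9, 231.9]
tcp_rot: [-121.1, -18.8, 8.9]
ft_force: [0.3, 0.4, 0.2]
finger_gap: 34.7
```

```bash
python3 - <<'E'
from path import *
from h import rows,chk
chk()
pb,Mb=grip(25,27,-1,back=90);pw=pb+[0,-40,150]
rows(pw,Mb,[.25,.5,.75,1]);rows(pb,Mb)
E
```

```text
t 15.2 meas [629.7 -22.9 231.9] cmd [629.7 -22.9 231.9] rot [-121.1  -18.8    8.9] cmdrot [-121.1  -18.8    8.9] F [0.3 0.4 0.2] T [-0.4   0.04  0.02] gap 34.7 q [-33.6  31.9  74.7  51.2 107.3  37.2]
turn [21.8 -5.5 -5.8] 23.2 shift [ 0.0321  0.0147 -0.0246] 43.0
[[5.4, -1.4, -1.4], [0.008, 0.0037, -0.0061]]
[[10.9, -2.7, -2.9], [0.0161, 0.0073, -0.0123]]
[[16.3, -4.1, -4.3], [0.0241, 0.011, -0.0184]]
[[21.8, -5.5, -5.8], [0.0321, 0.0147, -0.0246]]
turn [21.8 -5.5 -5.8] 23.2 shift [-0.0103  0.1176  0.0836] 145.0
[[21.8, -5.5, -5.8], [-0.0103, 0.1176, 0.0836]]
```

>>> jog_arm([
  [[5.4, -1.4, -1.4], [0.008, 0.004, -0.006], -0.2],
  [[10.9, -2.7, -2.9], [0.016, 0.007, -0.012], -0.2],
  [[16.3, -4.1, -4.3], [0.024, 0.011, -0.018], -0.2],
  [[21.8, -5.5, -5.8], [0.032, 0.015, -0.025], -0.2],
  [[21.8, -5.5, -5.8], [0.024, 0.035, -0.003], -0.2],
  [[21.8, -5.5, -5.8], [0.015, 0.056, 0.019], -0.2],
  [[21.8, -5.5, -5.8], [0.007, 0.076, 0.04], -0.2],
  [[21.8, -5.5, -5.8], [-0.002, 0.097, 0.062], -0.2],
  [[21.8, -5.5, -5.8], [-0.01, 0.118, 0.084], -0.2],
  [[21.8, -5.5, -5.8], [-0.01, 0.118, 0.084], -0.2],
])

```text
time: 16.45
tool_pos: [663.4, -4.8, 90.1]
tcp_rot: [-102.0, -21.9, 16.6]
ft_force: [-0.4, 0.2, -0.2]
finger_gap: 34.4
```

```bash
python3 v.py p1 scene top wrist;  python3 - <<'E'
from path import *
from h import rows
for b in (90,50,0): rows(*grip(25,27,-1,back=b))
E
```

```text
t 16.45 meas [663.4  -4.8  90.1] cmd [663.4  -4.8  90.1] rot [-102.   -21.9   16.6] cmdrot [-102.   -21.9   16.6] F [-0.4  0.2 -0.2] T [-0.46 -0.08 -0.08] gap 34.4 q [-29.7  69.4  45.2  58.6 121.   29.9]
stand [ 108.8 -109.    90.1]
turn [0.3 0.1 0.2] 0.4 shift [-0.0022  0.0019  0.0012] 3.0
[[0.3, 0.1, 0.2], [-0.0022, 0.0019, 0.0012]]
turn [0.3 0.1 0.2] 0.4 shift [-0.0021  0.0017  0.0412] 41.0
[[0.3, 0.1, 0.2], [-0.0021, 0.0017, 0.0412]]
turn [0.3 0.1 0.2] 0.4 shift [-0.002   0.0014  0.0912] 91.0
[[0.3, 0.1, 0.2], [-0.002, 0.0014, 0.0912]]
```

View pics/p1_scene.png

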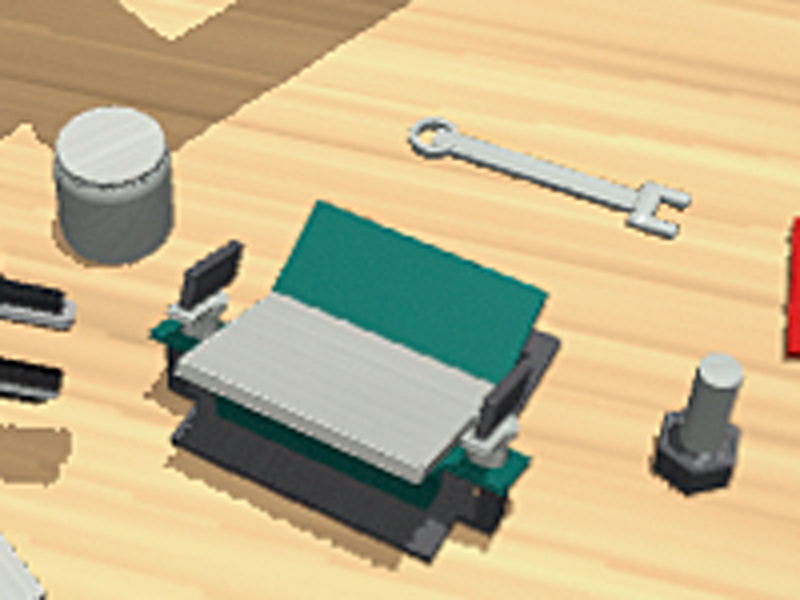

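View pics/p1_wrist.png

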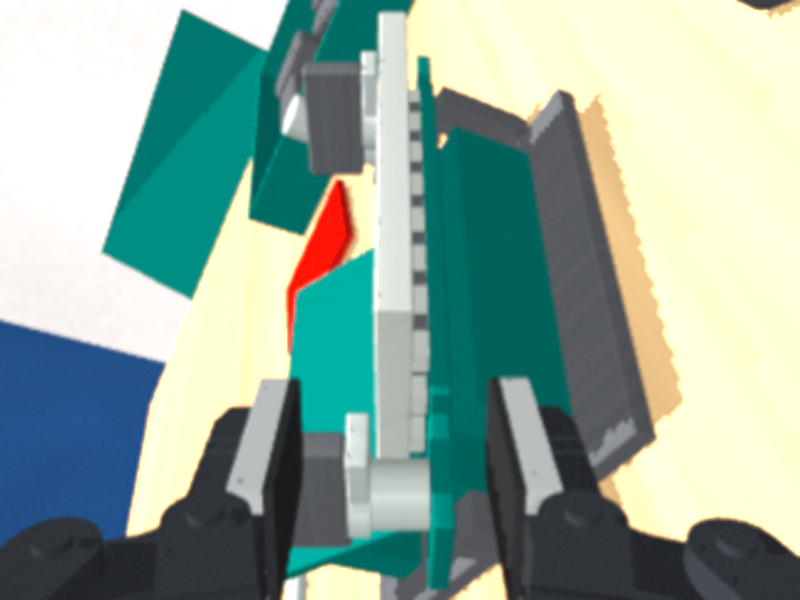

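```bash
python3 - <<'E'
from h import *
from kin2 import grip,plate
s=sense();p=s['tool_pos'];M=R.from_euler('xyz',s['tcp_rot'],degrees=True).as_matrix()
d=np.load('pics/p1_wrist.npz')['d'];P=cloud(cam('wrist'),d);T=(P-p)@M
for v in (200,250,270,274,278,290,310,325):
    print(v,[(u,T[v,u].round(1).tolist()) for u in (313,316,319,322)], st(P[v,317])[0].round(1))
A,e,m=plate(25)
for y in(-70,): 
    for nm,X in(('smooth',A+110*e+10*m),('tooth',A+110*e)): print(nm,'model corner in tool',(w(X+[0,y,0])[0]-p)@M, 'px',((proj(cam('wrist'),w(X+[0,y,0]))[0]-[160,150]+.5)*2.5).round())
E
```

```text
200 [(313, [31.4, -4.5, 114.0]), (316, [31.5, -2.2, 113.7]), (319, [31.5, 0.1, 113.8]), (322, [31.6, 2.4, 112.9])] [88.9  5.7 85.8]
250 [(313, [6.7, -4.1, 67.6]), (316, [7.1, -2.1, 66.3]), (319, [7.0, -0.1, 66.6]), (322, [7.1, 1.9, 66.5])] [ 89.4 -48.4  86.2]
270 [(313, [-1.2, -4.0, 51.6]), (316, [-0.9, -2.1, 50.9]), (319, [-0.7, -0.2, 50.5]), (322, [-0.7, 1.7, 50.4])] [ 88.7 -65.2  85.9]
274 [(313, [-2.7, -3.9, 48.6]), (316, [-2.9, -2.1, 49.2]), (319, [-2.8, -0.2, 48.9]), (322, [-3.0, 1.7, 49.4])] [ 88.9 -68.7  86. ]
278 [(313, [-6.3, -4.0, 50.6]), (316, [-5.7, -2.1, 49.4]), (319, [-6.5, -0.2, 51.3]), (322, [-6.1, 1.7, 50.3])] [ 84.6 -68.   83.9]
290 [(313, [-17.4, -4.1, 56.3]), (316, [-17.4, -2.1, 56.3]), (319, [-17.0, -0.1, 55.6]), (322, [-17.2, 1.9, 55.8])] [ 73.  -67.8  78.4]
310 [(313, [-38.4, -4.3, 67.4]), (316, [-38.2, -2.2, 67.0]), (319, [-38.3, -0.0, 67.1]), (322, [-37.7, 2.1, 66.0])] [ 54.  -69.5  69.5]
325 [(313, [-55.6, -4.5, 75.5]), (316, [-55.3, -2.2, 75.1]), (319, [-55.8, 0.0, 75.8]), (322, [-55.7, 2.3, 75.7])] [ 34.5 -68.3  60.3]
smooth model corner in tool [-1.7734414  -3.34381685 46.42991345] px [386. 311.]
tooth model corner in tool [-1.80933829  6.65599131 46.48039373] px [426. 312.]
```

>>> jog_arm([
  [[0.3, 0, 0.2], [-0.003, -0.001, 0.02], -0.2],
  [[0.3, 0, 0.2], [-0.003, -0.001, 0.04], -0.2],
  [[0.3, 0, 0.2], [-0.003, -0.001, 0.06], -0.2],
  [[0.3, 0, 0.2], [-0.003, -0.001, 0.08], -0.2],
  [[0.3, 0, 0.2], [-0.003, -0.001, 0.092], -0.2],
  [[0.3, 0, 0.2], [-0.003, -0.001, 0.092], -0.2],
])

```text
time: 17.35
tool_pos: [643.5, 81.4, 76.6]
tcp_rot: [-102.0, -22.1, 16.7]
ft_force: [0.1, -0.3, 0.1]
finger_gap: 34.0
```

```bash
python3 v.py p2 scene wrist top
```

```text
t 17.35 meas [643.5  81.4  76.6] cmd [643.5  81.4  76.6] rot [-102.   -22.1   16.7] cmdrot [-102.   -22.1   16.7] F [ 0.1 -0.3  0.1] T [-0.47 -0.1   0.02] gap 34.0 q [-24.9  62.8  58.3  59.1 114.   26. ]
stand [ 70.3 -29.4  76.6]
```

View pics/p2_scene.png

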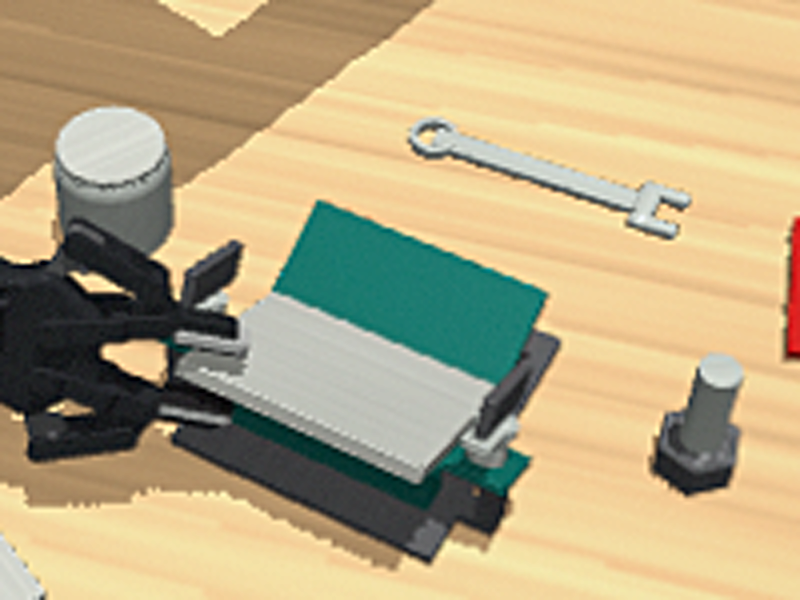

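View pics/p2_wrist.png

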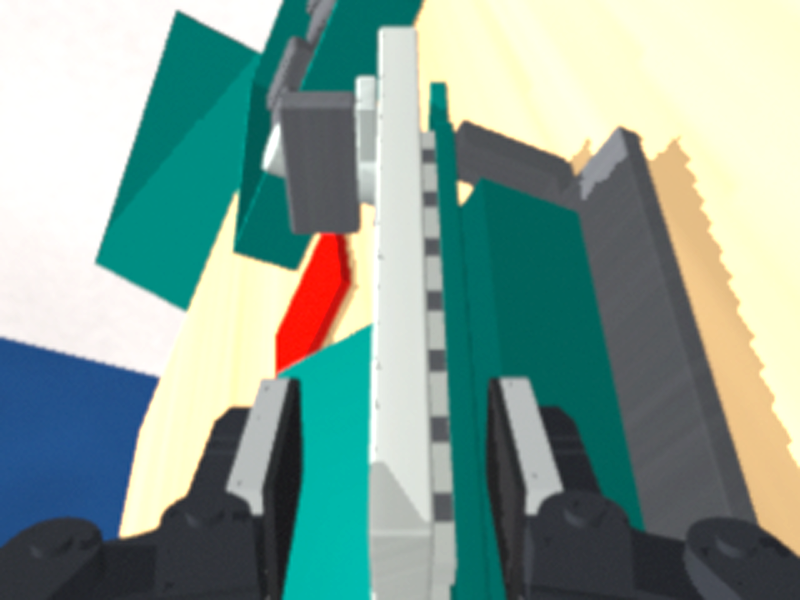

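>>> jog_arm([
  [[0, 0, 0], [0, 0.001, 0], -0.2],
  [[0, 0, 0], [0, 0.001, 0], -0.6],
  [[0, 0, 0], [0, 0.001, 0], -1],
  [[0, 0, 0], [0, 0.001, 0], -1],
  [[0, 0, 0], [0, 0.001, 0], -1],
  [[0, 0, 0], [0, 0.001, 0], -1],
], force=90)

```text
time: 18.25
tool_pos: [643.5, 80.8, 75.2]
tcp_rot: [-101.9, -22.0, 16.6]
ft_force: [-4.1, -2.7, 5.1]
finger_gap: 8.6
```

```bash
python3 v.py p3 scene wrist
```

```text
t 18.25 meas [643.5  80.8  75.2] cmd [643.5  80.8  75.2] rot [-101.9  -22.    16.6] cmdrot [-101.9  -22.    16.6] F [-4.1 -2.7  5.1] T [0.14 0.29 0.7 ] gap 8.6 q [-24.9  63.   58.1  59.1 114.   26. ]
stand [ 70.5 -29.9  75.2]
```

View pics/p3_wrist.png

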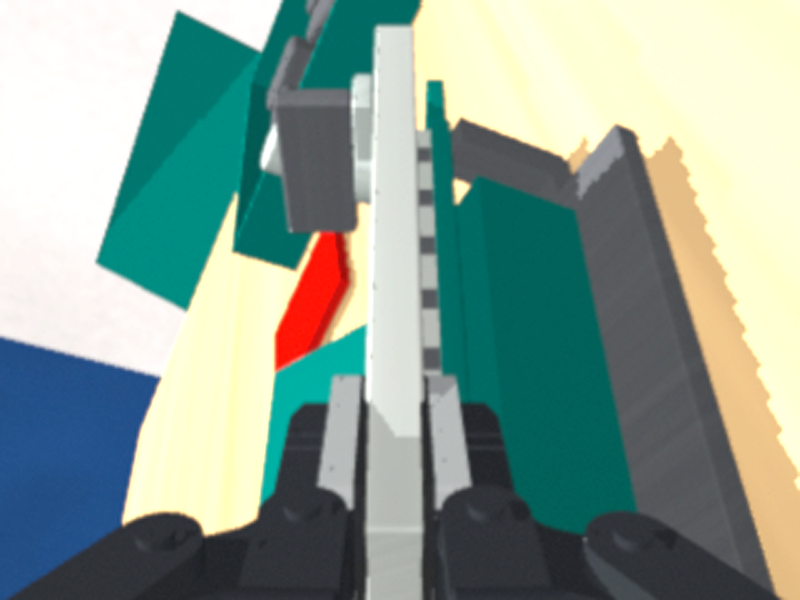

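```bash
cat > arc.py <<'E'
from path import *
from h import cmd
import sys,json,os
if not os.path.exists('tcp0.json'):
    p,r=cmd();json.dump(dict(p=list(p),q=list(r.as_quat())),open('tcp0.json','w'))
d=json.load(open('tcp0.json'));P0=np.array(d['p']);R0=R.from_quat(d['q'])
def C(phi): return float(np.interp(phi,[25,33,140,155],[0,2.5,2.5,0.5]))
def Tp(phi,c):
    A,e,m=plate(phi,c);return w(A)[0],R.from_matrix(S@np.c_[e,[0,1,0],np.cross(e,[0,1,0])])
def target(phi,c=None):
    a0,r0=Tp(25,0);a1,r1=Tp(phi,C(phi) if c is None else c);G=r1*r0.inv()
    return a1+G.apply(P0-a0),G*R0
if __name__=='__main__':
    f0,f1,n=float(sys.argv[1]),float(sys.argv[2]),int(sys.argv[3])
    pc,rc=target(f0)  # where commanded pose should be
    pm,rm=cmd();print('meas-cmd',(pm-pc).round(1),np.degrees((rc.inv()*rm).magnitude()).round(2))
    q=sense()['joint_pos']
    for i in range(1,n+1):
        phi=f0+(f1-f0)*i/n;p,r=target(phi)
        qn,e=ik(p,r.as_matrix(),q)
        print([(rc.inv()*r).as_rotvec(degrees=True).round(2).tolist(),(rc.inv().apply(p-pc)/1000).round(4).tolist(),-1],end=', ')
    print();print(phi,qn.round(0),e)
E
python3 arc.py 25 55 12
```

```text
meas-cmd [0. 0. 0.] 0.0
[[-1.14, -0.0, -2.23], [0.0002, -0.0041, -0.0001], -1], [[-2.28, -0.0, -4.45], [0.0003, -0.0083, -0.0002], -1], [[-3.42, -0.01, -6.68], [0.0003, -0.0124, -0.0001], -1], [[-4.56, -0.01, -8.9], [-0.0001, -0.0159, 0.0001], -1], [[-5.7, -0.01, -11.13], [-0.0008, -0.0192, 0.0004], -1], [[-6.83, -0.01, -13.35], [-0.0015, -0.0225, 0.0008], -1], [[-7.97, -0.01, -15.58], [-0.0024, -0.0257, 0.0013], -1], [[-9.11, -0.02, -17.8], [-0.0035, -0.0289, 0.0018], -1], [[-10.25, -0.02, -20.03], [-0.0047, -0.0319, 0.0024], -1], [[-11.39, -0.02, -22.25], [-0.006, -0.035, 0.0031], -1], [[-12.53, -0.02, -24.48], [-0.0074, -0.0379, 0.0038], -1], [[-13.67, -0.02, -26.7], [-0.009, -0.0407, 0.0046], -1], 
55.0 [-26.  43.  79.  55. 102.  -3.] 1.5546675058430991e-13
```

>>> jog_arm([
  [[-1.1, 0, -2.2], [0, -0.004, 0], -1],
  [[-2.3, 0, -4.5], [0, -0.008, 0], -1],
  [[-3.4, 0, -6.7], [0, -0.0124, 0], -1],
  [[-4.6, 0, -8.9], [0, -0.016, 0], -1],
  [[-5.7, 0, -11.1], [-0.0008, -0.0192, 0.0004], -1],
  [[-6.8, 0, -13.4], [-0.0015, -0.0225, 0.0008], -1],
  [[-8, 0, -15.6], [-0.0024, -0.0257, 0.0013], -1],
  [[-9.1, 0, -17.8], [-0.0035, -0.0289, 0.0018], -1],
  [[-10.2, 0, -20], [-0.0047, -0.032, 0.0024], -1],
  [[-11.4, 0, -22.2], [-0.006, -0.035, 0.003], -1],
  [[-12.5, 0, -24.5], [-0.0075, -0.038, 0.004], -1],
  [[-13.7, 0, -26.7], [-0.009, -0.0405, 0.0045], -1],
])

```text
time: 19.85
tool_pos: [618.1, 86.9, 106.4]
tcp_rot: [-123.1, -46.8, 28.9]
ft_force: [0.4, -0.4, -1.2]
finger_gap: 8.4
```

```bash
python3 v.py r1 scene wrist; python3 arc.py 55 91 12
```

```text
t 19.85 meas [618.1  86.9 106.4] cmd [618.1  86.9 106.4] rot [-123.1  -46.8   28.9] cmdrot [-123.1  -46.8   28.9] F [ 0.4 -0.4 -1.2] T [-0.63  0.03 -0.01] gap 8.4 q [-26.3  42.6  79.1  55.1 101.3  -3. ]
stand [ 44.4 -29.6 106.4]
meas-cmd [ 0.3  0.1 -1.1] 0.17
[[-1.37, -0.0, -2.67], [-0.0003, -0.004, 0.0002], -1], [[-2.73, -0.0, -5.34], [-0.0008, -0.008, 0.0004], -1], [[-4.1, -0.01, -8.01], [-0.0012, -0.0122, 0.0006], -1], [[-5.47, -0.01, -10.68], [-0.0017, -0.0164, 0.0009], -1], [[-6.83, -0.01, -13.35], [-0.0025, -0.0205, 0.0013], -1], [[-8.2, -0.01, -16.02], [-0.0035, -0.0245, 0.0018], -1], [[-9.57, -0.02, -18.69], [-0.0047, -0.0284, 0.0024], -1], [[-10.94, -0.02, -21.36], [-0.0061, -0.0322, 0.0032], -1], [[-12.3, -0.02, -24.03], [-0.0077, -0.0359, 0.004], -1], [[-13.67, -0.02, -26.7], [-0.0095, -0.0395, 0.0049], -1], [[-15.04, -0.03, -29.38], [-0.0114, -0.0429, 0.0059], -1], [[-16.4, -0.03, -32.05], [-0.0135, -0.0464, 0.007], -1], 
91.0 [-30.  20. 105.  59.  87. -40.] 6.053824108676053e-14
```

View pics/r1_scene.png

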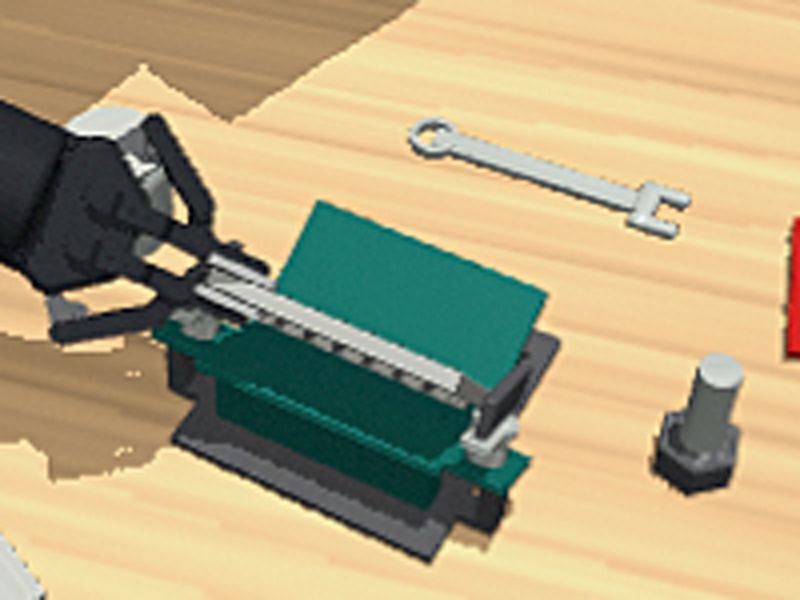

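View pics/r1_wrist.png

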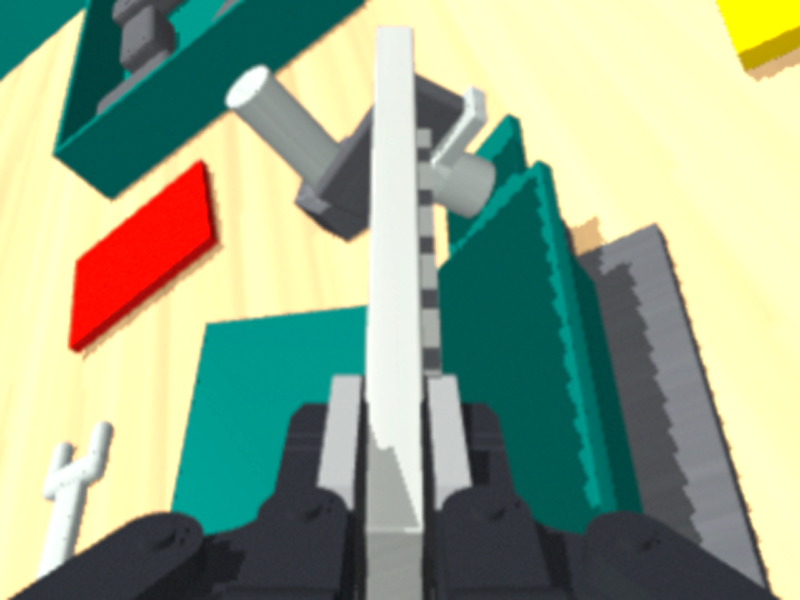

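>>> jog_arm([
  [[-1.4, 0, -2.7], [-0.0003, -0.004, 0.0002], -1],
  [[-2.7, 0, -5.3], [-0.0008, -0.008, 0.0004], -1],
  [[-4.1, 0, -8], [-0.0012, -0.012, 0.0006], -1],
  [[-5.5, 0, -10.7], [-0.0017, -0.0164, 0.001], -1],
  [[-6.8, 0, -13.4], [-0.0025, -0.0205, 0.0013], -1],
  [[-8.2, 0, -16], [-0.0035, -0.0245, 0.0018], -1],
  [[-9.6, 0, -18.7], [-0.0047, -0.0284, 0.0024], -1],
  [[-10.9, 0, -21.4], [-0.006, -0.032, 0.0032], -1],
  [[-12.3, 0, -24], [-0.0077, -0.036, 0.004], -1],
  [[-13.7, 0, -26.7], [-0.0095, -0.0395, 0.005], -1],
  [[-15, 0, -29.4], [-0.0114, -0.043, 0.006], -1],
  [[-16.4, 0, -32.1], [-0.0135, -0.0465, 0.007], -1],
])

```text
time: 21.45
tool_pos: [572.0, 97.8, 121.9]
tcp_rot: [177.9, -63.0, 79.1]
ft_force: [-3.4, 0.9, 5.2]
finger_gap: 8.5
```

```bash
python3 v.py r2 scene; python3 arc.py 91 123 12
```

```text
t 21.45 meas [572.   97.8 121.9] cmd [572.   97.8 121.9] rot [177.9 -63.   79.1] cmdrot [177.9 -63.   79.1] F [-3.4  0.9  5.2] T [0.32 0.63 0.62] gap 8.5 q [-29.9  20.4 105.2  58.7  86.8 -39.8]
stand [ -3.  -29.2 121.9]
meas-cmd [-0.7  1.  -0.2] 0.21
[[-1.22, -0.0, -2.37], [0.0001, -0.0041, -0.0], -1], [[-2.43, -0.0, -4.75], [-0.0, -0.0081, 0.0], -1], [[-3.65, -0.01, -7.12], [-0.0003, -0.0121, 0.0002], -1], [[-4.86, -0.01, -9.49], [-0.0007, -0.0161, 0.0004], -1], [[-6.08, -0.01, -11.87], [-0.0014, -0.0201, 0.0007], -1], [[-7.29, -0.01, -14.24], [-0.0022, -0.0239, 0.0011], -1], [[-8.51, -0.01, -16.62], [-0.0032, -0.0278, 0.0016], -1], [[-9.72, -0.02, -18.99], [-0.0043, -0.0315, 0.0022], -1], [[-10.94, -0.02, -21.36], [-0.0056, -0.0351, 0.0029], -1], [[-12.15, -0.02, -23.74], [-0.0071, -0.0387, 0.0037], -1], [[-13.37, -0.02, -26.11], [-0.0087, -0.0422, 0.0045], -1], [[-14.58, -0.02, -28.48], [-0.0105, -0.0456, 0.0054], -1], 
123.0 [-36.   9. 125.  69.  79. -80.] 2.070542071130887e-10
```

View pics/r2_scene.png

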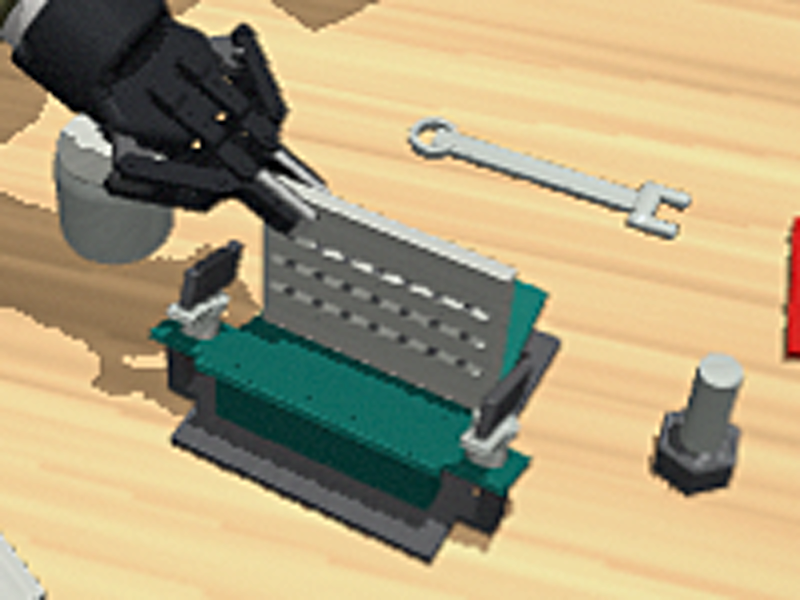

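>>> jog_arm([
  [[-1.2, 0, -2.4], [0, -0.004, 0], -1],
  [[-2.4, 0, -4.8], [0, -0.008, 0], -1],
  [[-3.7, 0, -7.1], [-0.0003, -0.012, 0.0002], -1],
  [[-4.9, 0, -9.5], [-0.0007, -0.016, 0.0004], -1],
  [[-6.1, 0, -11.9], [-0.0014, -0.02, 0.0007], -1],
  [[-7.3, 0, -14.2], [-0.0022, -0.024, 0.001], -1],
  [[-8.5, 0, -16.6], [-0.0032, -0.028, 0.0016], -1],
  [[-9.7, 0, -19], [-0.0043, -0.0315, 0.0022], -1],
  [[-10.9, 0, -21.4], [-0.0056, -0.035, 0.003], -1],
  [[-12.2, 0, -23.7], [-0.007, -0.0387, 0.0037], -1],
  [[-13.4, 0, -26.1], [-0.0087, -0.042, 0.0045], -1],
  [[-14.6, 0, -28.5], [-0.0105, -0.0455, 0.0055], -1],
])

```text
time: 23.0
tool_pos: [528.4, 107.2, 108.4]
tcp_rot: [125.1, -48.3, 123.9]
ft_force: [-0.0, -0.9, -1.9]
finger_gap: 8.6
```

```bash
python3 v.py r3 scene; python3 arc.py 123 147 12
```

```text
t 23.0 meas [528.4 107.2 108.4] cmd [528.4 107.2 108.4] rot [125.1 -48.3 123.9] cmdrot [125.1 -48.3 123.9] F [-0.  -0.9 -1.9] T [-0.74  0.43  0.  ] gap 8.6 q [-35.5   9.1 125.3  68.9  79.3 -79.9]
stand [-47.6 -29.7 108.4]
meas-cmd [-0.2  0.6 -1.6] 0.18
[[-0.91, -0.0, -1.78], [-0.0001, -0.0029, 0.0], -1], [[-1.82, -0.0, -3.56], [-0.0002, -0.0059, 0.0001], -1], [[-2.73, -0.0, -5.34], [-0.0005, -0.0088, 0.0003], -1], [[-3.65, -0.01, -7.12], [-0.0009, -0.0117, 0.0005], -1], [[-4.56, -0.01, -8.9], [-0.0014, -0.0146, 0.0007], -1], [[-5.47, -0.01, -10.68], [-0.002, -0.0175, 0.001], -1], [[-6.38, -0.01, -12.46], [-0.0027, -0.0204, 0.0014], -1], [[-7.29, -0.01, -14.24], [-0.0034, -0.0232, 0.0018], -1], [[-8.2, -0.01, -16.02], [-0.0044, -0.0261, 0.0023], -1], [[-9.11, -0.02, -17.8], [-0.0056, -0.029, 0.0029], -1], [[-10.02, -0.02, -19.58], [-0.0069, -0.0319, 0.0035], -1], [[-10.94, -0.02, -21.36], [-0.0082, -0.0347, 0.0042], -1], 
147.0 [ -40.   15.  133.   78.   80. -117.] 8.338353965631205e-10
```

View pics/r3_scene.png

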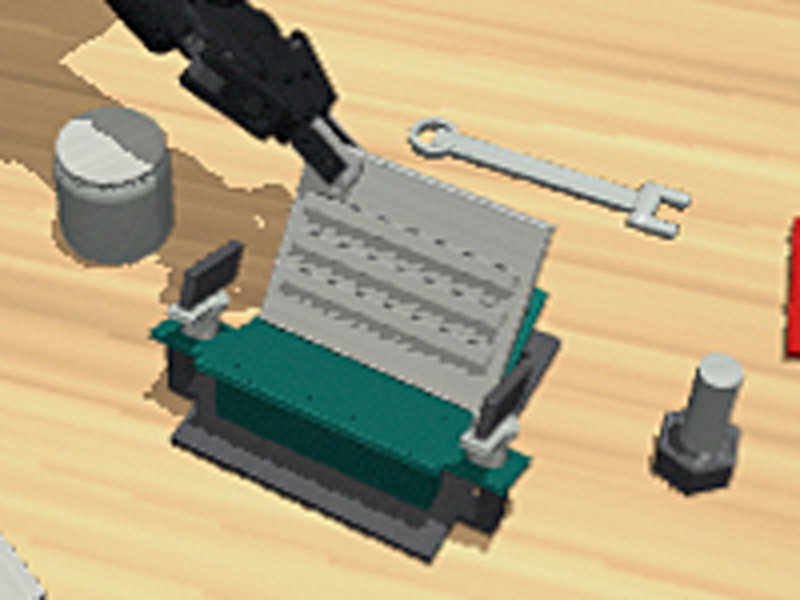

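>>> jog_arm([
  [[-0.9, 0, -1.8], [0, -0.003, 0], -1],
  [[-1.8, 0, -3.6], [-0.0002, -0.006, 0], -1],
  [[-2.7, 0, -5.3], [-0.0005, -0.009, 0.0003], -1],
  [[-3.7, 0, -7.1], [-0.0009, -0.0117, 0.0005], -1],
  [[-4.6, 0, -8.9], [-0.0014, -0.0146, 0.0007], -1],
  [[-5.5, 0, -10.7], [-0.002, -0.0175, 0.001], -1],
  [[-6.4, 0, -12.5], [-0.0027, -0.0204, 0.0014], -1],
  [[-7.3, 0, -14.2], [-0.0034, -0.0232, 0.0018], -1],
  [[-8.2, 0, -16], [-0.0044, -0.026, 0.0023], -1],
  [[-9.1, 0, -17.8], [-0.0056, -0.029, 0.003], -1],
  [[-10, 0, -19.6], [-0.007, -0.032, 0.0035], -1],
  [[-10.9, 0, -21.4], [-0.0082, -0.0347, 0.0042], -1],
])

```text
time: 24.55
tool_pos: [503.6, 114.1, 83.5]
tcp_rot: [106.3, -29.1, 136.2]
ft_force: [-19.2, -4.3, 14.2]
finger_gap: 8.7
```

```bash
python3 v.py r4 scene wrist; python3 arc.py 147 155 8
```

```text
t 24.55 meas [503.6 114.1  83.5] cmd [503.6 114.1  83.5] rot [106.3 -29.1 136.2] cmdrot [106.3 -29.1 136.2] F [-19.2  -4.3  14.2] T [ 1.   -0.54  2.  ] gap 8.7 q [ -40.3   14.7  132.8   78.5   80.5 -117. ]
stand [-73.4 -28.4  83.5]
meas-cmd [-1.   1.8  0.4] 0.36
[[-0.46, -0.0, -0.89], [-0.0001, -0.0016, 0.0001], -1], [[-0.91, -0.0, -1.78], [-0.0003, -0.0032, 0.0002], -1], [[-1.37, -0.0, -2.67], [-0.0005, -0.0048, 0.0003], -1], [[-1.82, -0.0, -3.56], [-0.0007, -0.0065, 0.0004], -1], [[-2.28, -0.0, -4.45], [-0.001, -0.0081, 0.0005], -1], [[-2.73, -0.0, -5.34], [-0.0013, -0.0097, 0.0007], -1], [[-3.19, -0.01, -6.23], [-0.0016, -0.0113, 0.0008], -1], [[-3.65, -0.01, -7.12], [-0.0019, -0.0129, 0.001], -1], 
155.0 [ -42.   20.  133.   81.   82. -130.] 3.770872503139344e-13
```

View pics/r4_wrist.png

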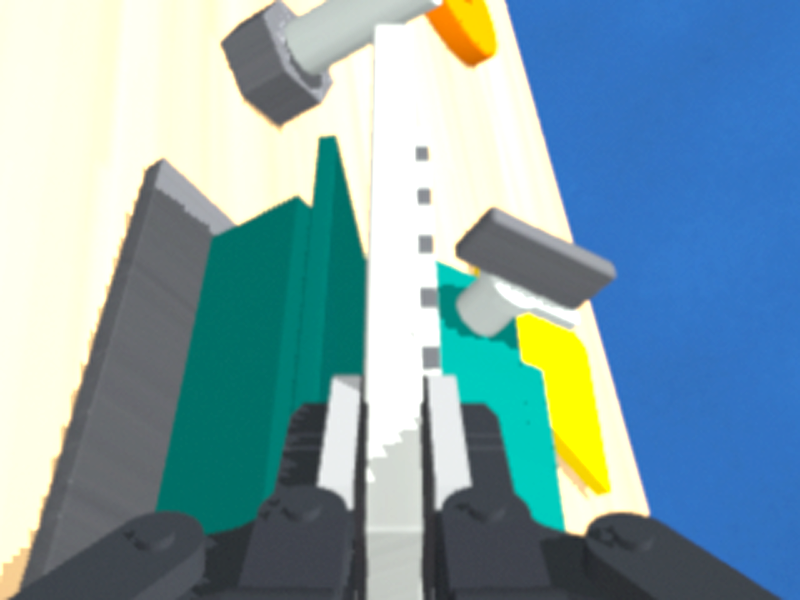

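>>> jog_arm([
  [[0, 0, 0], [0.001, 0, -0.0005], -1],
  [[0, 0, 0], [0.0022, 0, -0.0011], -1],
  [[0, 0, 0], [0.0022, 0, -0.0011], -1],
])

```text
time: 25.02
tool_pos: [502.9, 113.2, 83.7]
tcp_rot: [106.5, -29.0, 135.8]
ft_force: [-2.2, 2.1, 0.7]
finger_gap: 8.9
```

```bash
python3 v.py r5 top
```

```text
t 25.02 meas [502.9 113.2  83.7] cmd [502.9 113.2  83.7] rot [106.5 -29.  135.8] cmdrot [106.5 -29.  135.8] F [-2.2  2.1  0.7] T [-0.15  0.09  0.46] gap 8.9 q [ -40.4   14.2  133.1   78.4   80.3 -116.9]
stand [-73.8 -29.5  83.7]
```

View pics/r5_top.png

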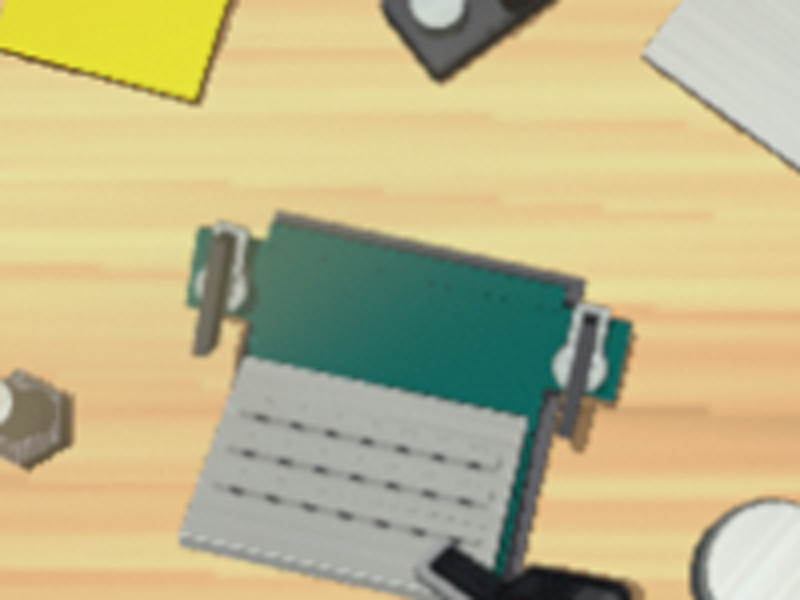

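>>> jog_arm([
  [[-0.5, 0, -0.9], [0, -0.0016, 0], -1],
  [[-0.9, 0, -1.8], [0, -0.0032, 0], -1],
  [[-1.4, 0, -2.7], [-0.0003, -0.0048, 0.0002], -1],
  [[-1.8, 0, -3.6], [-0.0005, -0.0065, 0.0003], -1],
  [[-2.3, 0, -4.5], [-0.0007, -0.008, 0.0004], -1],
  [[-2.3, 0, -4.5], [-0.0007, -0.008, 0.0004], -1],
])

```text
time: 25.82
tool_pos: [498.6, 114.4, 76.7]
tcp_rot: [103.5, -24.7, 137.2]
ft_force: [-10.6, -1.8, 6.8]
finger_gap: 8.6
```

```bash
python3 v.py r6 scene; python3 - <<'E'
from arc import *
from h import *
d=np.load('pics/r6_scene.npz');P=cloud(cam('scene'),d['d']);Q=st(P.reshape(-1,3))
hsv=cv2.cvtColor(d['p'],cv2.COLOR_BGR2HSV).reshape(-1,3)
m=(Q[:,0]<-8)&(Q[:,0]>-90)&(abs(Q[:,1])<55)&(Q[:,2]>35)&(hsv[:,1]<60)&(Q[:,1]>-30)
q=Q[m]
for _ in range(6):
    c=q.mean(0);n=np.linalg.svd(q-c,full_matrices=False)[2][2];n*=np.sign(n[2]);r=(q-c)@n;q=q[abs(r)<3]
print(len(q),n.round(3),np.degrees(np.arccos(n[2])).round(1),c.round(1))
E
```

```text
t 25.82 meas [498.6 114.4  76.7] cmd [498.6 114.4  76.7] rot [103.5 -24.7 137.2] cmdrot [103.5 -24.7 137.2] F [-10.6  -1.8   6.8] T [ 0.39 -0.31  1.17] gap 8.6 q [ -41.4   17.6  133.4   80.2   81.4 -125.4]
stand [-78.3 -29.2  76.7]
975 [0.459 0.004 0.888] 27.4 [-50.1  13.2  67.4]
```

View pics/r6_scene.png

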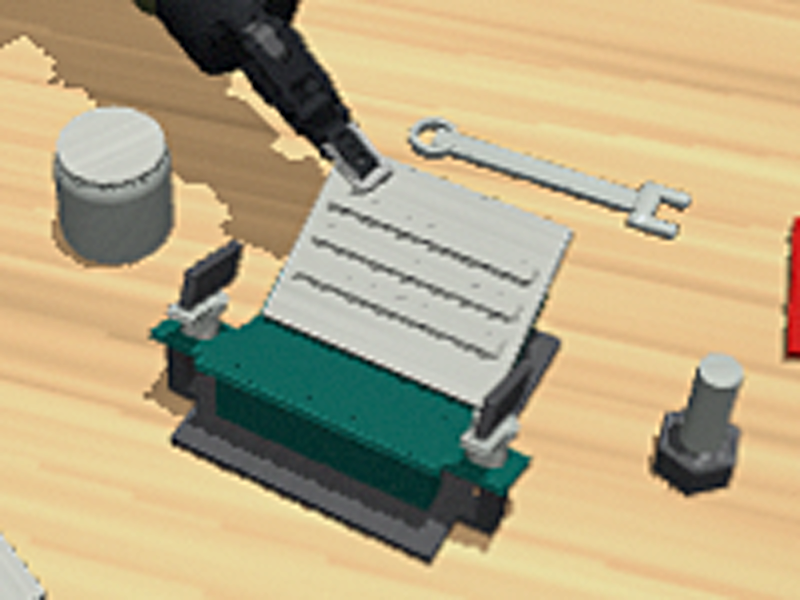

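>>> jog_arm([
  [[0, 0, 0], [0.0012, 0, -0.0006], -1],
  [[-0.5, 0, -0.9], [0.0011, -0.0016, -0.0005], -1],
  [[-0.9, 0, -1.8], [0.001, -0.0032, -0.0004], -1],
  [[-1.2, 0, -2.3], [0.0009, -0.0042, -0.0004], -1],
  [[-1.2, 0, -2.3], [0.0009, -0.0042, -0.0004], -1],
])

```text
time: 26.5
tool_pos: [496.3, 114.8, 73.2]
tcp_rot: [102.1, -22.4, 137.7]
ft_force: [-7.3, -3.0, 4.4]
finger_gap: 8.8
```

```bash
cat > pl.py <<'E'
import sys
from h import *
tag=sys.argv[1]
d=np.load(f'pics/{tag}_scene.npz');c=cam('scene');P=cloud(c,d['d']);Q=st(P.reshape(-1,3))
hsv=cv2.cvtColor(d['p'],cv2.COLOR_BGR2HSV).reshape(-1,3)
q=Q[(Q[:,0]<-8)&(Q[:,0]>-90)&(Q[:,2]>35)&(hsv[:,1]<60)&(Q[:,1]>-30)&(Q[:,1]<55)]
for _ in range(6):
    ce=q.mean(0);n=np.linalg.svd(q-ce,full_matrices=False)[2][2];n*=np.sign(n[2]);r=(q-ce)@n;q=q[abs(r)<2]
print(len(q),'n',n.round(3),'tilt',np.degrees(np.arccos(n[2])).round(1),'c',ce.round(1),'height off far bed',(ce-[0,0,30])@np.array([s25,0,c25]))
np.save('pn.npy',np.r_[ce,n])
E
python3 v.py r7 scene top; python3 pl.py r7
```

```text
t 26.5 meas [496.3 114.8  73.2] cmd [496.3 114.8  73.2] rot [102.1 -22.4 137.7] cmdrot [102.1 -22.4 137.7] F [-7.3 -3.   4.4] T [ 0.03 -0.09  0.64] gap 8.8 q [ -41.9   19.3  133.5   81.    82.  -129.8]
stand [-80.6 -29.4  73.2]
624 n [ 0.42  -0.     0.907] tilt 24.8 c [-50.4  13.   64.7] height off far bed 10.119918908465356
```

>>> jog_arm([
  [[0, 0, 0], [0, 0, 0], -0.7],
  [[0, 0, 0], [0, 0, 0], -0.5],
  [[0, 0, 0], [0, 0, 0], -0.3],
  [[0, 0, 0], [0, 0, 0], -0.2],
  [[0, 0, 0], [0, 0, 0], -0.2],
])

```text
time: 27.22
tool_pos: [496.6, 114.7, 73.3]
tcp_rot: [102.2, -22.4, 137.7]
ft_force: [1.0, 0.5, -0.3]
finger_gap: 34.1
```

```bash
python3 v.py r8 scene wrist; python3 pl.py r8
```

```text
t 27.23 meas [496.6 114.7  73.3] cmd [496.6 114.7  73.3] rot [102.2 -22.4 137.7] cmdrot [102.2 -22.4 137.7] F [ 1.   0.5 -0.3] T [-0.38  0.28  0.  ] gap 34.1 q [ -41.9   19.3  133.5   81.    81.9 -129.7]
stand [-80.3 -29.5  73.3]
646 n [0.409 0.    0.912] tilt 24.2 c [-48.8  13.4  62.8] height off far bed 9.131678721420608
```

View pics/r8_wrist.png

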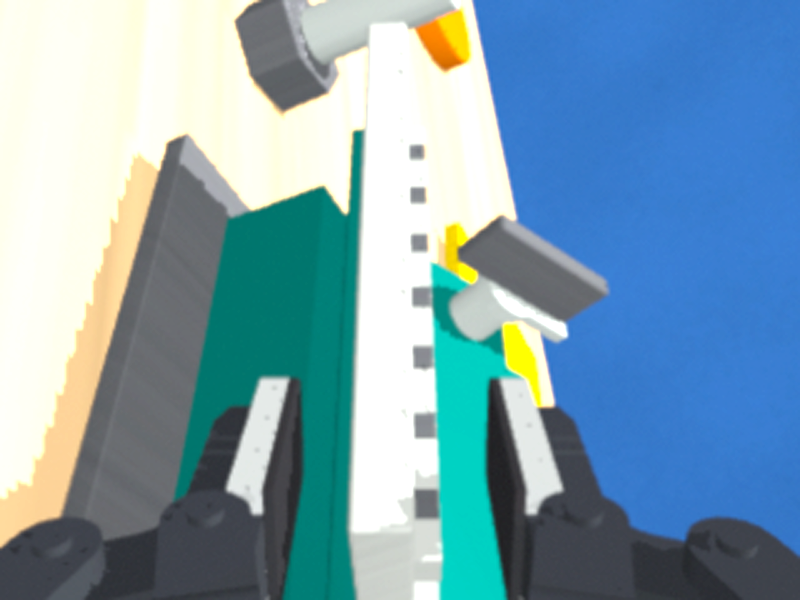

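View pics/r8_scene.png

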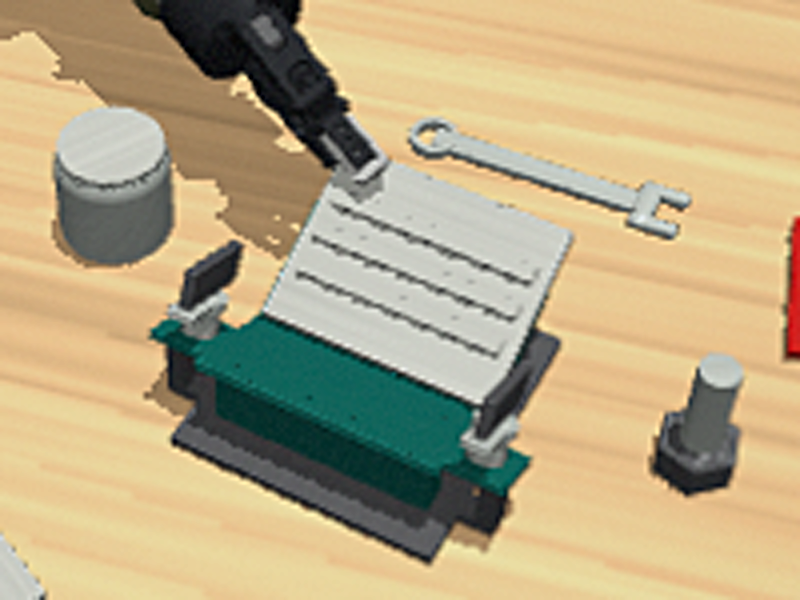

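```bash
python3 - <<'E'
from path import *
s=sense();p0=s['tool_pos'];r0=R.from_euler('xyz',s['tcp_rot'],degrees=True);q=s['joint_pos'];z=r0.as_matrix()[:,2];x=r0.as_matrix()[:,0]
for b in (20,50,80,110):
    q,e=ik(p0-b*z,r0.as_matrix(),q);print(b,q.round(0),round(e,5),chain(q)[0][2:].round(0).tolist())
print(z,x)
E
```

```text
20 [ -45.   18.  134.   78.   84. -129.] 0.0 [[261.0, -191.0, 150.0], [485.0, 99.0, 77.0]]
50 [ -51.   17.  134.   73.   86. -129.] 0.0 [[243.0, -215.0, 156.0], [467.0, 76.0, 83.0]]
80 [ -56.   16.  134.   69.   89. -129.] 0.0 [[225.0, -238.0, 162.0], [449.0, 53.0, 89.0]]
110 [ -60.   15.  134.   65.   92. -129.] 0.0 [[207.0, -261.0, 168.0], [431.0, 29.0, 95.0]]
[ 0.59852326  0.77692478 -0.19534018] [-0.68361916  0.62245464  0.38107094]
```

>>> jog_arm([
  [[0, 0, 0], [0, 0, -0.01], -0.2],
  [[0, 0, 0], [0, 0, -0.025], -0.2],
  [[0, 0, 0], [0, 0, -0.04], -0.2],
  [[0, 0, 0], [0, 0, -0.055], -0.2],
  [[0, 0, 0], [0, 0, -0.07], -0.2],
  [[0, 0, 0], [0, 0, -0.085], -0.2],
  [[0, 0, 0], [0, 0, -0.1], -0.2],
  [[0, 0, 0], [0, 0, -0.11], -0.2],
  [[0, 0, 0], [0, 0, -0.11], -0.2],
])

```text
time: 28.45
tool_pos: [430.7, 28.4, 94.8]
tcp_rot: [102.2, -22.4, 137.6]
ft_force: [-0.7, 0.3, -0.3]
finger_gap: 34.2
```

```bash
python3 v.py e1 scene top; python3 pl.py e1; python3 - <<'E'
from h import *
# corner measurement from both views
pn=np.load('pn.npy');
for n in('scene','top'):
    d=np.load(f'pics/e1_{n}.npz');im=d['p'];c=cam(n)
    hsv=cv2.cvtColor(im,cv2.COLOR_BGR2HSV);P=cloud(c,d['d']);Q=st(P.reshape(-1,3)).reshape(480,640,3)
    hgt=(Q-pn[:3])@pn[3:]
    m=((abs(hgt)<9)&(Q[...,0]<14)&(Q[...,0]>-110)&(abs(Q[...,1])<85)&(hsv[...,1]<70)&(Q[...,2]>34)).astype(np.uint8)
    m=cv2.morphologyEx(m,cv2.MORPH_CLOSE,np.ones((5,5)))
    cnt=max(cv2.findContours(m,cv2.RETR_EXTERNAL,cv2.CHAIN_APPROX_NONE)[0],key=cv2.contourArea)
    k=8
    ap=cv2.approxPolyDP(cnt,4,True).reshape(-1,2)
    o,r=ray(c,ap);nw=S@pn[3:];t=((w(pn[:3])[0]-o)@nw)/(r@nw);W=st(o+r*t[:,None])
    print(n,np.c_[ap,W.round(1)].tolist())
E
```

```text
t 28.45 meas [430.7  28.4  94.8] cmd [430.7  28.4  94.8] rot [102.2 -22.4 137.6] cmdrot [102.2 -22.4 137.6] F [-0.7  0.3 -0.3] T [-0.36  0.28 -0.04] gap 34.2 q [ -60.6   15.3  133.7   64.7   91.6 -128.8]
stand [-125.4 -128.2   94.8]
591 n [ 0.407 -0.     0.913] tilt 24.0 c [-50.4  13.4  63.7] height off far bed 9.282768346163158
scene [[357.0, 206.0, -94.6, -65.5, 83.4], [336.0, 248.0, 5.1, -64.1, 39.0], [390.0, 271.0, 4.5, 67.9, 39.3], [412.0, 228.0, -93.7, 70.5, 83.0]]
top [[261.0, 229.0, 3.9, 70.9, 39.5], [245.0, 280.0, -98.4, 69.6, 85.1], [319.0, 296.0, -96.4, -67.3, 84.2], [330.0, 245.0, 3.2, -65.1, 39.9]]
```

View pics/e1_scene.png

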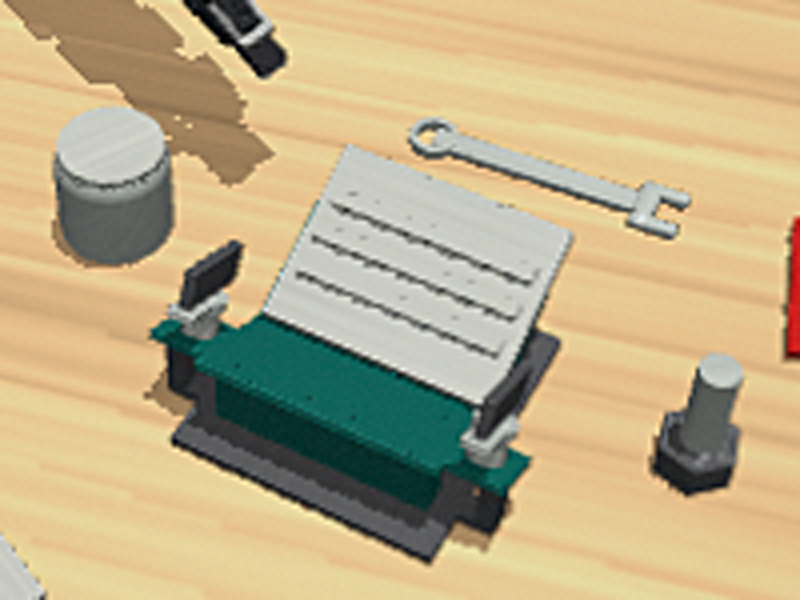

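View pics/e1_top.png

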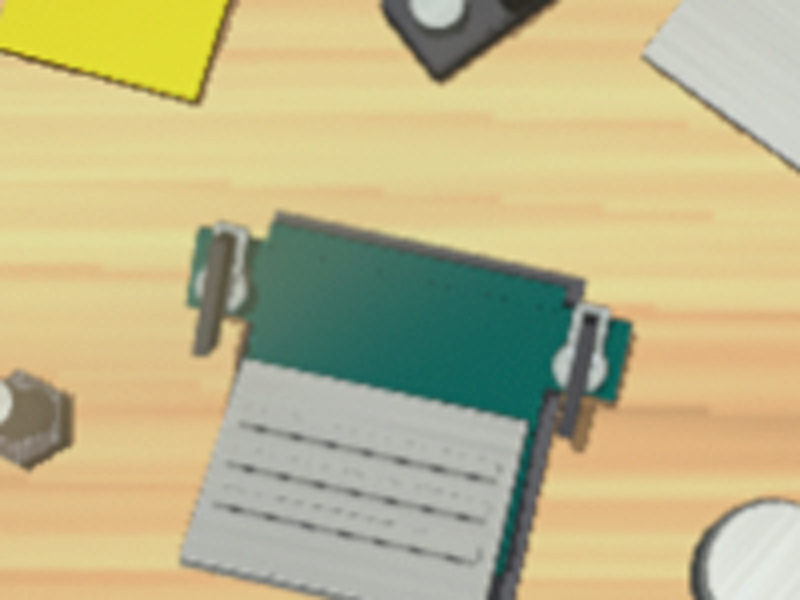

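```bash
python3 - <<'E'
from bench import *
print(hand_in())
E
```

```text
the job is handed in; nothing more can be done
None
```

The plate now lies on the other bed, toothed side up, and I handed the job in at about 28.5 s of the 72 s allowed. `hand_in()` gives no verdict, so whether it passed is unknown.

**What I did:** I gripped each cam wing and turned it to its stop. Then I took the plate by its overhanging corner from the -y side, tipped it over the V in the grip at roughly 20–25°/s, laid it down, let go and backed off.

**Last checks:**

| Check | Measured | Needed |
|---|---|---|
| Tilt of the toothed face | about 24° | 18–32° |
| Plate centre from home | about 3 mm, mostly along y | under 12 mm |
| Plate edges against the V | about 1° | under 0.1 rad (5.7°) |
| Both wings | pointing up the slope, about 90° in the pictures | over 1.2 rad (69°) |

- **Bystanders:** the stud and wrench look unmoved in the last pictures. The parts of the tin and jaw that show do too, though both are partly cropped.
- **Contact:** the gripper was about 0.1 m clear, with no force reading above noise.

**What failed or disagreed:**
- **First wing grip:** it closed on air. Both the wrist and scene cameras put the fingertips 12–16 mm behind the reported TCP, while `nose_length` says 17 mm ahead. I worked from the seen position.
- **Finger swing:** the stated forward swing of the pads on closing did not show between a 30 mm gap and shut.
- **Laying down:** the plate's foot pressed on the start bed with about 24 N near the end. I eased it 2 to 3 mm up the far slope; about 9 N remained until release.

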